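Rack the sensor modules and trim their zero screws

TASK

Slide every grey sensor module that is on the bench into a bay of its own in the reader rack, pushing it home so that its own leading edge lifts the steel catch and the catch drops behind it (do not lift the catches with the gripper). Then take the white tuning tool from its stand and with it turn each module's brass screw until the slot lines up with the two white marks beside it, never turning a screw with the fingers. Finally stand the tool back in its stand, blade down, and leave the glass flasks standing.

Things in the scene. Friction and masses are not known exactly. Their poses are not given: they have to be found in the camera images.
- rack: Fixed grey reader rack, base plate 182 x 330 x 6 mm, three bays 107 mm apart along y, open to -x; +x is the way in. Origin on the bench under the middle bay's centre line, level with the catch noses' back faces. Channel 82 mm wide from x = 30 (90 at x = 4), -y walls 32 high, +y walls 47 high with a lip from x = 45 to 105 reaching in 8 mm, underside 43 up. End stop at x = 101, 66 high. Plate from x = -75.
- stand: Fixed tool stand: grey rectangular pocket 34 x 20 mm inside (long side along its x), 75 mm tall, walls 5 mm, on a black foot 90 x 70 x 6 mm; origin at the centre of its underside, pocket floor 6 mm above it.
- tool: White plastic tuning tool, 130 mm long, 60 g, standing blade down in the stand. Origin at the middle of the blade's tip, z up along the tool. Blade 20 mm wide (x) x 3.5 mm thick (y), from z = 0 to 14 mm; round shaft 10 mm dia. to 55 mm; flat handle 30 (x) x 14 (y) mm from 55 to 130 mm. In the stand its x is along the stand's x.
- module0: Grey sensor module (all alike, two or three present), box 90 (x) x 76 (y) x 32 mm, 0.21 to 0.36 kg, mass centre within 10 mm of the middle. Origin at the centre of its underside, +x the end that enters the rack first. On top a black grip rib along x, 32 x 12 mm, 28 mm tall, centred at x = -22, y = -12 mm (z = 32 to 60), and the brass trimmer screw at x = +24, y = 0.
- slot0 (a point): Centre of the top of module0's brass screw head (30 mm dia., 10 mm tall). Slot straight across it, 6 mm wide (10 mm at the chamfered mouth), 8 mm deep. This point's x axis runs along the slot.
- screw0 (a joint): Angle of module0's screw in the module, rad, anticlockwise from above positive, limits -1.5 to 1.5. 0 = slot in line with the two small white marks before and behind it, i.e. along the module's x. It stays where it is left and takes about 0.03 N m to turn.
- module1: Grey sensor module (all alike, two or three present), box 90 (x) x 76 (y) x 32 mm, 0.21 to 0.36 kg, mass centre within 10 mm of the middle. Origin at the centre of its underside, +x the end that enters the rack first. On top a black grip rib along x, 32 x 12 mm, 28 mm tall, centred at x = -22, y = -12 mm (z = 32 to 60), and the brass trimmer screw at x = +24, y = 0.
- slot1 (a point): Centre of the top of module1's brass screw head (30 mm dia., 10 mm tall). Slot straight across it, 6 mm wide (10 mm at the chamfered mouth), 8 mm deep. This point's x axis runs along the slot.
- screw1 (a joint): Angle of module1's screw in the module, rad, anticlockwise from above positive, limits -1.5 to 1.5. 0 = slot in line with the two small white marks before and behind it, i.e. along the module's x. It stays where it is left and takes about 0.03 N m to turn.
- module2: Grey sensor module (all alike, two or three present), box 90 (x) x 76 (y) x 32 mm, 0.21 to 0.36 kg, mass centre within 10 mm of the middle. Origin at the centre of its underside, +x the end that enters the rack first. On top a black grip rib along x, 32 x 12 mm, 28 mm tall, centred at x = -22, y = -12 mm (z = 32 to 60), and the brass trimmer screw at x = +24, y = 0.
- slot2 (a point): Centre of the top of module2's brass screw head (30 mm dia., 10 mm tall). Slot straight across it, 6 mm wide (10 mm at the chamfered mouth), 8 mm deep. This point's x axis runs along the slot.
- screw2 (a joint): Angle of module2's screw in the module, rad, anticlockwise from above positive, limits -1.5 to 1.5. 0 = slot in line with the two small white marks before and behind it, i.e. along the module's x. It stays where it is left and takes about 0.03 N m to turn.
- seat0 (a point): Where the origin of a fully home module lies in bay 0 (bay 0 at the rack's -y side, 1 in the middle, 2 at +y): on the bay floor, rack x = 56 mm. Axes as the rack's.
- catch0 (a joint): Angle of bay 0's steel gravity catch, rad: 0 down, up to 0.9 lifted; hinged at rack x = 75 mm outside the bay's +y wall. Down, its nose stands at rack x = -10 to 0, from 30 mm to +y of the centre line outwards, 12 mm up; its 45 degree ramp rises to 44 mm up at x = -42. A module's front top edge lifts it (under 8 N, to 0.36); it falls once the tail is past x = 4 mm.
- seat1 (a point): Where the origin of a fully home module lies in bay 1 (bay 0 at the rack's -y side, 1 in the middle, 2 at +y): on the bay floor, rack x = 56 mm. Axes as the rack's.
- catch1 (a joint): Angle of bay 1's steel gravity catch, rad: 0 down, up to 0.9 lifted; hinged at rack x = 75 mm outside the bay's +y wall. Down, its nose stands at rack x = -10 to 0, from 30 mm to +y of the centre line outwards, 12 mm up; its 45 degree ramp rises to 44 mm up at x = -42. A module's front top edge lifts it (under 8 N, to 0.36); it falls once the tail is past x = 4 mm.
- seat2 (a point): Where the origin of a fully home module lies in bay 2 (bay 0 at the rack's -y side, 1 in the middle, 2 at +y): on the bay floor, rack x = 56 mm. Axes as the rack's.
- catch2 (a joint): Angle of bay 2's steel gravity catch, rad: 0 down, up to 0.9 lifted; hinged at rack x = 75 mm outside the bay's +y wall. Down, its nose stands at rack x = -10 to 0, from 30 mm to +y of the centre line outwards, 12 mm up; its 45 degree ramp rises to 44 mm up at x = -42. A module's front top edge lifts it (under 8 N, to 0.36); it falls once the tail is past x = 4 mm.
- flask0: Glass conical flask, loose, 104 mm tall, 68 mm dia. at the foot, standing on a paper disc; origin at the centre of its underside. To be left standing.
- flask1: Glass conical flask, loose, 104 mm tall, 68 mm dia. at the foot, standing on a paper disc; origin at the centre of its underside. To be left standing.
- flask2: Glass conical flask, loose, 104 mm tall, 68 mm dia. at the foot, standing on a paper disc; origin at the centre of its underside. To be left standing.
- flask3: Glass conical flask, loose, 104 mm tall, 68 mm dia. at the foot, standing on a paper disc; origin at the centre of its underside. To be left standing.
Things that resemble listed ones, but are neither listed nor needed, are in the scene too. Of the things that look like the tool, the middle-sized one is meant. Leave any purple look-alike of the module1 alone.

How it is judged:
On the way, in this order (a step that is already met when the one before it is completed fails the run):
1. every module present is in a bay with the catch down behind it (((distance between module0 and seat0 below 0.016 m and angle between the x axis of module0 and the x axis of rack, either way round below 0.12 rad and value of joint catch0 below 0.06 rad) or (distance between module0 and seat1 below 0.016 m and angle between the x axis of module0 and the x axis of rack, either way round below 0.12 rad and value of joint catch1 below 0.06 rad) or (distance between module0 and seat2 below 0.016 m and angle between the x axis of module0 and the x axis of rack, either way round below 0.12 rad and value of joint catch2 below 0.06 rad)) and ((distance between module1 and seat0 below 0.016 m and angle between the x axis of module1 and the x axis of rack, either way round below 0.12 rad and value of joint catch0 below 0.06 rad) or (distance between module1 and seat1 below 0.016 m and angle between the x axis of module1 and the x axis of rack, either way round below 0.12 rad and value of joint catch1 below 0.06 rad) or (distance between module1 and seat2 below 0.016 m and angle between the x axis of module1 and the x axis of rack, either way round below 0.12 rad and value of joint catch2 below 0.06 rad)) and ((distance between module2 and seat0 below 0.016 m and angle between the x axis of module2 and the x axis of rack, either way round below 0.12 rad and value of joint catch0 below 0.06 rad) or (distance between module2 and seat1 below 0.016 m and angle between the x axis of module2 and the x axis of rack, either way round below 0.12 rad and value of joint catch1 below 0.06 rad) or (distance between module2 and seat2 below 0.016 m and angle between the x axis of module2 and the x axis of rack, either way round below 0.12 rad and value of joint catch2 below 0.06 rad))), for 0.2 s.
2. every screw's slot is in line with its marks, the modules still latched (all of step 1 and value of joint screw0 between -0.15 and 0.15 rad and value of joint screw1 between -0.15 and 0.15 rad and value of joint screw2 between -0.15 and 0.15 rad), for 0.2 s.
At the end, for the whole second after the job is handed in: Every module present lies in a bay within 16 mm of that bay's seat, straight within 0.12 rad, with that bay's catch down (below 0.06 rad); every screw within 0.15 rad of its marks; the tool stands at rest in the stand's pocket, within 20 mm of its centre, tip below 12 mm, tilted under 0.2 rad (all of step 2 and linear speed of each of module0, module1, module2, tool below 0.02 m/s and horizontal distance between tool and stand below 0.02 m and angle between tool's own z axis and vertical below 0.2 rad and height (world z) of tool below 0.012 m); the robot touches nothing.
It fails at once if a flask is knocked over (angle between any of flask0, flask1, flask2, flask3's own z axis and vertical above 0.6 rad).
It fails at once if a catch is lifted by the gripper instead of by the module (contact force between the fingers and catch0 above 4 N or contact force between the fingers and catch1 above 4 N or contact force between the fingers and catch2 above 4 N).
It fails at once if a screw is turned with the fingers (contact force between the fingers and screw0 above 2 N or contact force between the fingers and screw1 above 2 N or contact force between the fingers and screw2 above 2 N).
Of module0, module1, module2 only 2 to 3 are there at a start; the rules pass over those that are not, and their reading is None.
At some moment in a run one of module0, module1, module2 may be knocked a few centimetres aside while the robot is not near it.
It also fails if it takes over 210 s, if anything falls off the work surface, if the arm or the gripper's body presses on something with over 40 N, if the wrist force passes 120 N, or if a joint passes its speed limit or range.

ROBOT

A 6-joint arm with a two-finger parallel gripper is mounted at the origin on the work surface. World frame = base frame: x ahead of the robot, y to its left, z up, the work surface at z = 0. Lengths are in m, angles in rad, forces in N, time in s.
With the tool pointing down it reaches from about 0.325 to 0.85 m from the base axis. Payload 15.5 kg.
Tool frame: the origin (TCP) lies midway between the tips of the shut fingers; the grasp point (between the pads) lies 19 mm behind it; z points along the fingers, x is the direction in which the jaws open and shut, and the axes are right-handed (so a half turn about z gives the same grasp; the last joint's range is limited). The gripper opens to 91 mm and grips with 3 to 60 N. Pads are 32 mm wide; open, the fingers measure 118 mm over their backs; the gripper's body (76 mm by 178 mm) begins 60 mm behind the grasp point.
Start: joints at [1.177, 0.494, 1.345, -0, 1.302, -0.096], TCP at [0.183, 0.597, 0.214] pointing down, gripper open.
Joint ranges: [-2.91, 2.91], [-0.82, 2.16], [0.22, 2.67], [-1.22, 4.37], [0.12, 2.79], [-3.08, 3.08]. Speed limits (rad/s): [1.89, 1.89, 2.57, 3.01, 3.01, 3.01].

INTERFACE

Orientations are given as a 3x3 rotation matrix whose columns are the frame's x, y, z axes.
In Python, from rig import bot gives the robot as it stands.
- The arm moves only by the tool apply_moves, never from a script. Its argument "increments" is a list of rows, each a list of 3 entries, a list of its own where there are three numbers: the turn, a rotation vector about the world's x, y, z in rad, then the shift along the world's x, y, z in m, then the gripper's target within -1 to 1 (shut at 1, half-way at 0, fully open at -1). In form: [[[rx, ry, rz], [tx, ty, tz], grip], ...]. A call has exactly 5 rows; each row is the pose to reach, as a shift and turn from the pose measured when the call began; what a row does not reach only later rows make up. A row lasts 1/10 s, in which the tool goes at most 50 mm and 8.59 degrees, less where a joint would pass 70% of its speed; a pose out of reach is approached as far as the arm can. A call with a gripper value outside its range is refused whole. The fingers move at their own pace and stop on an object; "squeeze" is the grip in N (left out, the last holds). Time passes only in rows, so rows that repeat a pose let the fingers close, or fill a call up. It gives the time, the measured TCP pose, the force and the opening at its end, in the units of the state.
- bot.observe(): the state, without advancing time (a new reading comes with each control period).
- bot.camera(name): name is "scene" or "top"; returns (picture, depth): 384x512x3 uint8, blue, green, red; 384x512 float32, m along the optical axis (not along the pixel's ray), 0 where there is no reading.
- bot.get_calibration(name): a dict with "fx", "fy", "cx", "cy" (pixels), "D" ([k1, k2, p1, p2, k3] as OpenCV has them; the pictures are not rectified), "R" (3x3) and "t" (3): a world point X has camera coordinates R X + t. Camera axes: x right, y down, z forward; pixel columns grow to the right and rows downward; lengths in m; the calibration is good to about 2 mm. A picture is of the moment at which its call begins. get_calibration takes no time and is no camera call.
- bot.close_job(): hands the job in, once; it reports no verdict.
The state is a dict: "t": time; "q": joint angles; "qd": joint speeds; "tau": joint torques, N m; "eef_pos": TCP position; "tcp_rot": TCP orientation; "ft_force": force on the tool from outside, world axes, zero at the start; "torque": the same for the moment, N m; "width": finger opening in m.
Only numpy, scipy, OpenCV 4.12 (cv2) and the standard library are available. Lean on these libraries where they do the work, as an engineer would, in place of code of your own. Each camera call takes 0.05 s, during which the arm holds its last target.

## Working session

There is one attempt and no reset: what is moved stays moved. The work goes in short steps, Python scripts to look and compute and a tool call to move; the robot and the scene stay as the last step left them, time stands still between calls to the robot, and variables do not carry over. Pictures are saved under pics/ and viewed, and the job is handed in when it is done.

Besides the shell and the picture viewer there is one more tool, called after "Request:" as name([rows], argument=value, ...), one row to a line, values as JSON. apply_moves: Moves the arm, as the interface text tells. Its arguments: {"type":"object","properties":{"increments":{"type":"array"},"squeeze":{"type":"number"}},"required":["increments"]}

```bash
ls; mkdir -p pics; python3 - <<'E'
from rig import bot
import cv2,numpy as np
s=bot.observe(); print({k:np.round(v,3).tolist() for k,v in s.items()})
for n in ("scene","top"):
    p,d=bot.camera(n); cv2.imwrite(f"pics/{n}0.png",p); np.save(f"pics/{n}0d.npy",d)
    c=bot.get_calibration(n); print(n,{k:np.round(v,4).tolist() for k,v in c.items()})
E
```

```text
pics
{'t': 0.0, 'q': [1.177, 0.494, 1.346, -0.0, 1.303, -0.095], 'qd': [0.0, 0.001, 0.001, -0.001, -0.001, -0.0], 'tau': [0.006, -87.884, -38.186, 0.071, 0.053, -0.0], 'eef_pos': [0.183, 0.597, 0.213], 'tcp_rot': [[0.293, 0.956, -0.0], [0.956, -0.293, -0.001], [-0.001, -0.0, -1.0]], 'ft_force': [0.174, -0.972, 0.309], 'torque': [0.041, -0.059, 0.006], 'width': 0.091}
scene {'fx': 370.4317, 'fy': 370.4317, 'cx': 254.0011, 'cy': 189.9151, 'D': [0.0213, 0.0, 0.0, 0.0, 0.0], 'R': [[-0.0931, 0.9954, 0.0207], [0.577, 0.0709, -0.8137], [-0.8115, -0.0638, -0.5809]], 't': [0.0399, -0.2184, 1.4582]}
top {'fx': 377.6224, 'fy': 377.6224, 'cx': 254.984, 'cy': 189.3136, 'D': [-0.0983, 0.0, 0.0, 0.0, 0.0], 'R': [[-0.0113, -0.9999, 0.0074], [-0.9838, 0.0098, -0.1788], [0.1787, -0.0093, -0.9839]], 't': [-0.0085, 0.4924, 1.1402]}
```

View pics/scene0.png

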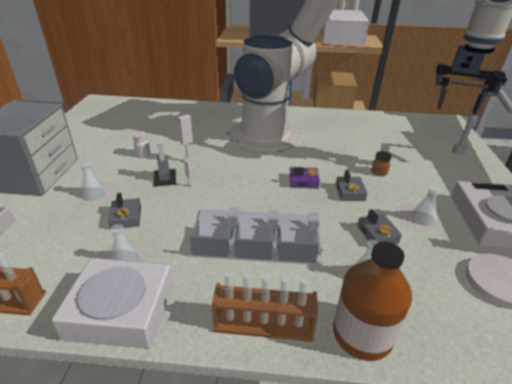

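View pics/top0.png

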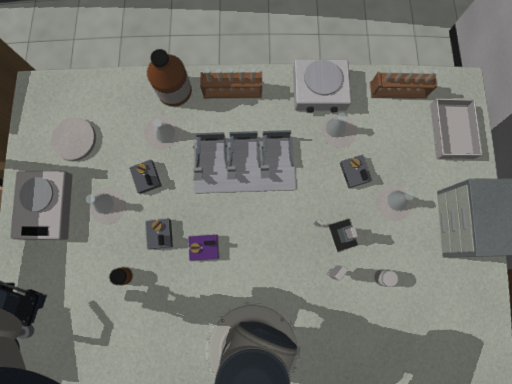

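The top view shows the rack at (245,165), grey modules at (145,177), (158,235) and (355,171), the purple look-alike at (204,247), the stand at (343,235), and flasks at (165,132), (105,204), (336,128) and (398,201). I'll take close crops next.

```bash
cat > h.py <<'E'
import cv2,numpy as np
from rig import bot
def cal(n):
    c=bot.get_calibration(n); K=np.array([[c['fx'],0,c['cx']],[0,c['fy'],c['cy']],[0,0,1]]); return K,np.array(c['D'],float),np.array(c['R']),np.array(c['t'])
def ray(n,uv):
    K,D,R,t=cal(n); p=cv2.undistortPoints(np.array(uv,float).reshape(-1,1,2),K,D)[:,0]
    d=np.c_[p,np.ones(len(p))]@R; return -R.T@t,d
def onplane(n,uv,z):
    o,d=ray(n,uv); s=(z-o[2])/d[:,2]; return o+s[:,None]*d
def proj(n,X):
    K,D,R,t=cal(n); return cv2.projectPoints(np.array(X,float).reshape(-1,3),cv2.Rodrigues(R)[0],t,K,D)[0][:,0]
def cloud(n,dep):
    K,D,R,t=cal(n); v,u=np.mgrid[:384,:512]; uv=np.stack([u,v],-1).reshape(-1,1,2).astype(float)
    p=cv2.undistortPoints(uv,K,D)[:,0]; d=dep.reshape(-1,1); P=(np.c_[p,np.ones(len(p))]*d-t)@R
    return P.reshape(384,512,3)
def crop(p,x0,y0,x1,y1,f,name):
    cv2.imwrite(name,cv2.resize(p[y0:y1,x0:x1],None,fx=f,fy=f,interpolation=cv2.INTER_CUBIC))
def snap(name):
    out={}
    for n in ("scene","top"):
        p,d=bot.camera(n); cv2.imwrite(f"pics/{n}{name}.png",p); np.save(f"pics/{n}{name}d.npy",d); out[n]=(p,d)
    return out
E
python3 - <<'E'
from h import *
t=cv2.imread('pics/top0.png'); s=cv2.imread('pics/scene0.png')
crop(t,80,110,240,270,5*0.75,'pics/c1.png')
crop(t,290,110,420,300,3,'pics/c2.png')
crop(s,80,90,230,260,3.5,'pics/c3.png')
crop(t,180,120,310,200,6,'pics/c4.png')
E
```

```text
(no output)
```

View pics/c1.png

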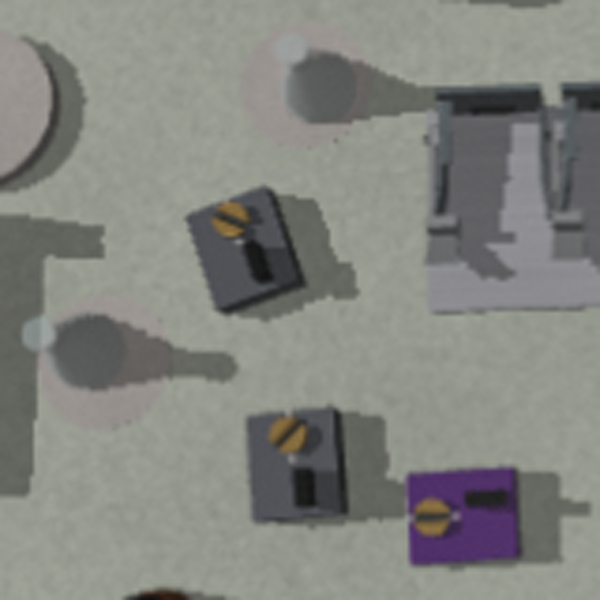

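View pics/c2.png

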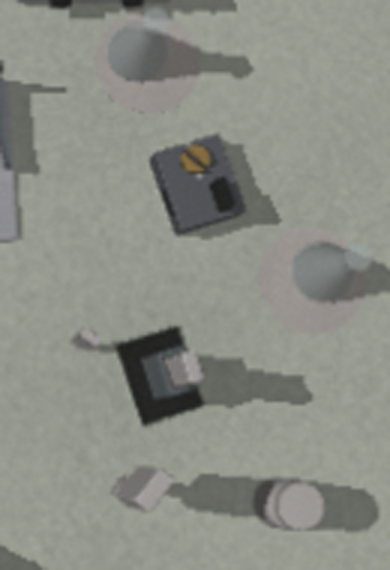

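View pics/c3.png

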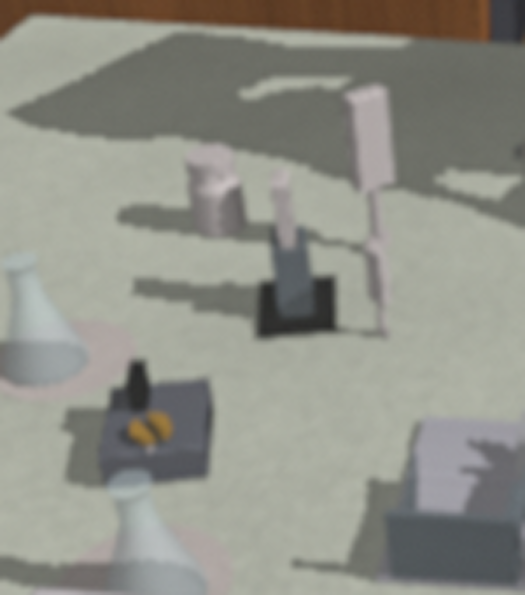

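View pics/c4.png

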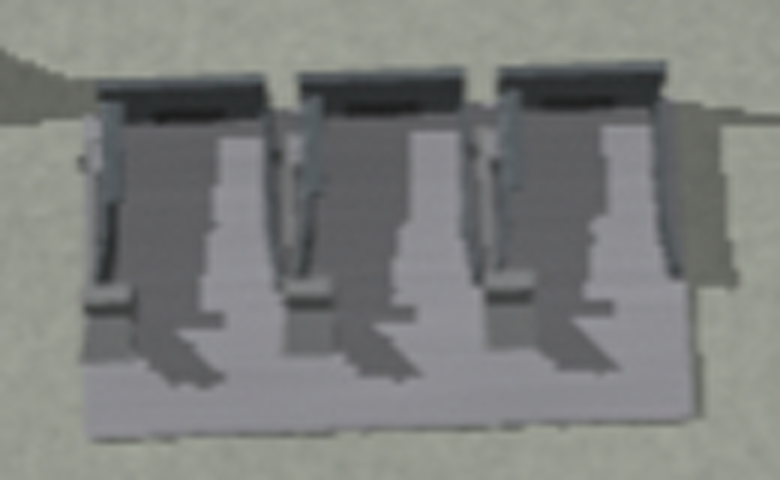

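Three grey modules are present. The tool candidates are the white piece in the stand (345,233), a tall white one (340,272) and a small one (320,223). I'll measure them all.

```bash
python3 - <<'E'
from h import *
t=cv2.imread('pics/top0.png'); C=cloud('top',np.load('pics/top0d.npy')); S=cloud('scene',np.load('pics/scene0d.npy')); s=cv2.imread('pics/scene0.png')
def pr(*a): print(*[np.round(x,4).tolist() if not isinstance(x,str) else x for x in a])
pr('bench',C[300,150],C[150,330]); 
for nm,(x,y) in dict(m0=(145,177),m1=(158,235),m2=(355,171)).items():
    w=24; sl=(slice(y-w,y+w),slice(x-w,x+w)); c=C[sl].reshape(-1,3); b=t[sl].reshape(-1,3).astype(int)
    top=(c[:,2]>.024)&(c[:,2]<.046); r=cv2.minAreaRect((c[top][:,:2]*1000).astype(np.float32)); pr(nm,'top rect',r[0],r[1],str(r[2]), np.median(c[top][:,2]))
    rib=(c[:,2]>.052)
    if rib.sum()>5:
        r=cv2.minAreaRect((c[rib][:,:2]*1000).astype(np.float32)); pr(' rib',r[0],r[1],str(r[2]),c[rib][:,2].max())
    br=(b[:,2]-b[:,0]>40); ys,xs=np.nonzero(br.reshape(2*w,2*w)); 
    rc=cv2.minEnclosingCircle(np.c_[xs+x-w,ys+y-w].astype(np.float32)); pr(' screw',onplane('top',[rc[0]],.042)[0],str(rc))
# rack plate
pr('plate corners',onplane('top',[(195,193.2),(295.7,189.7)],.006))
# tool candidates: heights
for nm,(x0,y0,x1,y1) in dict(stand=(325,215,365,255),tall=(325,258,352,285),small=(308,213,332,232)).items():
    c=C[y0:y1,x0:x1].reshape(-1,3); c=c[c[:,2]>.02]; pr(nm,len(c),c[:,2].max(),c[c[:,2]>c[:,2].max()-.01].mean(0))
for nm,(x0,y0,x1,y1) in dict(standtool=(150,135,180,185),tall=(178,110,198,190)).items():
    c=S[y0:y1,x0:x1].reshape(-1,3); c=c[c[:,2]>.02]; pr(nm,len(c),c[:,2].max(),c[c[:,2]>c[:,2].max()-.015].mean(0))
for p in [(188,182),(189,170),(186,130),(187,118)]: pr(str(p),S[p[1],p[0]])
for p in [(165,145),(163,155)]: pr(str(p),S[p[1],p[0]])
E
```

```text
bench [0.151, 0.3189, 0.0004] [0.6312, -0.2662, 0.0006]
m0 top rect [543.5543, 342.9344] [92.703, 75.9792] 20.72167205810547 0.0315
 rib [403.6273, 171.0102] [425.0571, 24.1861] 51.42442321777344 1.2099
 screw [0.5657, 0.3502, 0.042] ((141.0, 168.0), 4.472236156463623)
m1 top rect [357.8199, 291.4245] [88.11, 75.0299] 4.979380130767822 0.0318
 rib [317.9695, 140.4597] [294.2477, 31.2204] 81.4101791381836 1.2099
 screw [0.3815, 0.2944, 0.042] ((156.25, 225.5), 4.5070390701293945)
m2 top rect [553.8403, -341.7878] [90.4847, 75.997] 16.234149932861328 0.0324
 rib [406.3208, -191.071] [29.7874, 452.0367] 37.495601654052734 1.2099
 screw [0.5772, -0.3351, 0.042] ((354.6111145019531, 162.5), 4.638236999511719)
plate corners [[0.4884, 0.1803, 0.006], [0.4967, -0.1462, 0.006]]
stand 231 1.2099 [0.2806, -0.0027, 1.2099]
tall 205 1.2099 [0.2806, -0.0027, 1.2099]
small 50 1.2099 [0.2806, -0.0027, 1.2099]
standtool 339 0.6685 [1.313, 0.0687, 0.6685]
tall 533 0.6685 [1.313, 0.0687, 0.6685]
(188, 182) [0.3863, -0.2097, 0.0173]
(189, 170) [0.3912, -0.2015, 0.065]
(186, 130) [0.243, -0.242, 0.1221]
(187, 118) [0.2386, -0.2362, 0.1625]
(165, 145) [0.1425, -0.3553, 0.0044]
(163, 155) [0.3606, -0.2868, 0.0929]
```

```bash
python3 - <<'E'
from h import *
t=cv2.imread('pics/top0.png'); D=np.load('pics/top0d.npy'); C=cloud('top',D); C[D==0]=np.nan; D2=np.load('pics/scene0d.npy'); S=cloud('scene',D2); S[D2==0]=np.nan
def pr(*a): print(*[np.round(x,4).tolist() if not isinstance(x,str) else x for x in a])
print('nodepth',(D==0).sum(),(D2==0).sum())
for nm,(x,y) in dict(m0=(145,177),m1=(158,235),m2=(355,171)).items():
    w=24; c=C[y-w:y+w,x-w:x+w].reshape(-1,3)
    for lo,hi in((.026,.037),(.05,.07)):
        k=(c[:,2]>lo)&(c[:,2]<hi); r=cv2.minAreaRect((c[k][:,:2]*1000).astype(np.float32)); pr(nm,str(k.sum()),r[0],r[1],str(r[2]),np.median(c[k][:,2]),c[k].mean(0))
for nm,A,(x0,y0,x1,y1) in (('stand',C,(325,215,365,255)),('tall',C,(325,258,352,285)),('small',C,(308,213,332,232)),('standS',S,(150,135,178,185)),('tallS',S,(178,110,198,190))):
    c=A[y0:y1,x0:x1].reshape(-1,3); c=c[(c[:,2]>.02)&(c[:,2]<.3)]; m=c[:,2].max(); pr(nm,len(c),m)
    for z in np.arange(.02,m,.02):
        k=c[(c[:,2]>=z)&(c[:,2]<z+.02)]; 
        if len(k): pr('  ',z,len(k),k.mean(0),np.ptp(k,0))
# rack features by height
c=C[120:200,180:310].reshape(-1,3)
k=c[(c[:,2]>.058)&(c[:,2]<.075)]; r=cv2.minAreaRect((k[:,:2]*1000).astype(np.float32)); pr('endstops',r[0],r[1],str(r[2]))
k=c[(c[:,2]>.003)&(c[:,2]<.075)]; r=cv2.minAreaRect((k[:,:2]*1000).astype(np.float32)); pr('rackall',r[0],r[1],str(r[2]))
E
```

```text
nodepth 776 826
m0 521 [543.6171, 342.8072] [92.8943, 74.9926] 21.029769897460938 0.0313 [0.5416, 0.3423, 0.0313]
m0 46 [527.1945, 325.0029] [33.6953, 11.5542] 20.683666229248047 0.0595 [0.5264, 0.3242, 0.0588]
m1 554 [357.8199, 291.4245] [88.11, 75.0299] 4.979380130767822 0.0315 [0.3574, 0.2911, 0.0315]
m1 48 [338.8745, 278.2419] [30.9984, 12.3498] 2.7138781547546387 0.0597 [0.3381, 0.2778, 0.0593]
m2 507 [553.9547, -341.7545] [90.2465, 75.997] 16.234149932861328 0.0321 [0.5512, -0.3382, 0.0322]
m2 39 [535.6151, -359.9139] [32.5838, 12.078] 7.593703746795654 0.0589 [0.5359, -0.3598, 0.0581]
stand 224 0.1406
   0.02 22 [0.3457, -0.2822, 0.0295] [0.0378, 0.0348, 0.0188]
   0.04 23 [0.3459, -0.2817, 0.0505] [0.0394, 0.032, 0.0195]
   0.06 84 [0.3477, -0.2886, 0.072] [0.0452, 0.0406, 0.0176]
   0.08 16 [0.3487, -0.2874, 0.0883] [0.0236, 0.0067, 0.015]
   0.1 19 [0.3475, -0.288, 0.1106] [0.0234, 0.0082, 0.0181]
   0.12 59 [0.3491, -0.2933, 0.1342] [0.0285, 0.02, 0.0167]
   0.14 1 [0.3485, -0.2905, 0.1406] [0.0, 0.0, 0.0]
tall 200 0.1698
   0.02 5 [0.2363, -0.2407, 0.0261] [0.0124, 0.008,
[... 1067 characters left out ...]
   0.14 2 [0.3454, -0.2976, 0.1404] [0.0055, 0.0045, 0.0008]
tallS 524 0.1708
   0.02 31 [0.2956, -0.2327, 0.0292] [0.1594, 0.049, 0.0186]
   0.04 54 [0.3301, -0.2232, 0.0501] [0.1609, 0.0544, 0.0189]
   0.06 66 [0.3239, -0.2249, 0.0711] [0.1691, 0.068, 0.0193]
   0.08 103 [0.2951, -0.2326, 0.0895] [0.1713, 0.0663, 0.0195]
   0.1 68 [0.2435, -0.247, 0.1094] [0.0314, 0.0362, 0.0194]
   0.12 73 [0.2429, -0.2467, 0.1295] [0.0321, 0.0361, 0.0194]
   0.14 73 [0.2429, -0.2461, 0.1496] [0.0314, 0.037, 0.0199]
   0.16 56 [0.2408, -0.247, 0.1661] [0.0369, 0.0325, 0.0108]
endstops [673.0932, 22.601] [8.8117, 300.1307] 1.6206070184707642
rackall [602.8663, 19.3357] [434.258, 269.8006] 89.47989654541016
```

```bash
python3 - <<'E'
from h import *
t=cv2.imread('pics/top0.png'); D=np.load('pics/top0d.npy'); C=cloud('top',D); C[D==0]=np.nan
def pr(*a): print(*[np.round(x,4).tolist() if not isinstance(x,str) else x for x in a])
# plate mask by colour: bluish-lilac vs greenish bench
m=(C[:,:,2]>.0035)&(C[:,:,2]<.07); z=np.zeros_like(m); z[130:200,185:303]=1; m=(m&z).astype(np.uint8)
n,l,st,_=cv2.connectedComponentsWithStats(m); i=1+st[1:,4].argmax(); pr(st[i])
P=C[l==i]; r=cv2.minAreaRect((P[:,:2]*1000).astype(np.float32)); pr('rack',r[0],r[1],str(r[2])); pr(cv2.boxPoints(r))
# front edge: lowest mask row per column via plane z=.006
cols=np.arange(200,292); rows=[np.nonzero(l[:,c]==i)[0].max()+.5 for c in cols]
e=onplane('top',np.c_[cols,rows],.006); f=np.polyfit(e[:,1],e[:,0],1); pr('front',f,np.std(e[:,0]-np.polyval(f,e[:,1])))
rows_=range(160,188); L=[np.nonzero(l[r_]==i)[0].min()-.5 for r_ in rows_];Rr=[np.nonzero(l[r_]==i)[0].max()+.5 for r_ in rows_]
for q in(L,Rr):
    e=onplane('top',np.c_[q,rows_],.006); g=np.polyfit(e[:,0],e[:,1],1); pr('side',g,np.polyval(g,.5))
# flasks
for u,v in((165,132),(105,204),(336,128),(398,201)):
    c=C[v-22:v+22,u-22:u+22].reshape(-1,3); k=c[(c[:,2]>.008)&(c[:,2]<.12)]; pr('flask',np.median(k,0),k.min(0),k.max(0))
# stand foot (black): 
c=C[212:256,322:362].reshape(-1,3); b=t[212:256,322:362].reshape(-1,3).max(1); k=c[(b<60)&(c[:,2]<.02)]; r=cv2.minAreaRect((k[:,:2]*1000).astype(np.float32)); pr('foot',r[0],r[1],str(r[2]),np.median(k[:,2]))
k=c[(c[:,2]>.128)&(c[:,2]<.15)]; r=cv2.minAreaRect((k[:,:2]*1000).astype(np.float32)); pr('tooltop',r[0],r[1],str(r[2]),k.mean(0))
k=c[(c[:,2]>.070)&(c[:,2]<.086)]; r=cv2.minAreaRect((k[:,:2]*1000).astype(np.float32)); pr('pocket top',r[0],r[1],str(r[2]),np.median(k[:,2]))
crop(t,318,210,368,260,10,'pics/c5.png')
E
```

```text
[193, 130, 103, 64, 5099]
rack [594.5676, 23.7898] [211.3203, 331.2247] 1.8364135026931763
[[483.65460205078125, 185.9311065673828], [494.2688903808594, -145.12339782714844], [705.480712890625, -138.35150146484375], [694.8663940429688, 192.70309448242188]]
front [-0.0265, 0.4944] 0.0022
side [0.0522, 0.1573] 0.1834
side [0.028, -0.1574] -0.1434
flask [0.6855, 0.2796, 0.0426] [0.6614, 0.2534, 0.0085] [0.7394, 0.3219, 0.1082]
flask [0.4539, 0.4736, 0.043] [0.4276, 0.4501, 0.0082] [0.4879, 0.5061, 0.1087]
flask [0.7081, -0.2779, 0.0378] [0.6391, -0.3471, 0.008] [0.7742, -0.2122, 0.1097]
flask [0.4535, -0.4677, 0.046] [0.4126, -0.5032, 0.0081] [0.5056, -0.4457, 0.1092]
foot [348.7858, -293.8358] [86.9525, 68.7131] 15.37477970123291 0.0065
tooltop [349.6507, -294.6321] [27.0219, 14.994] 17.73168182373047 [0.3495, -0.2937, 0.1352]
pocket top [349.236, -293.873] [41.691, 30.2689] 16.901100158691406 0.0747
```

View pics/c5.png

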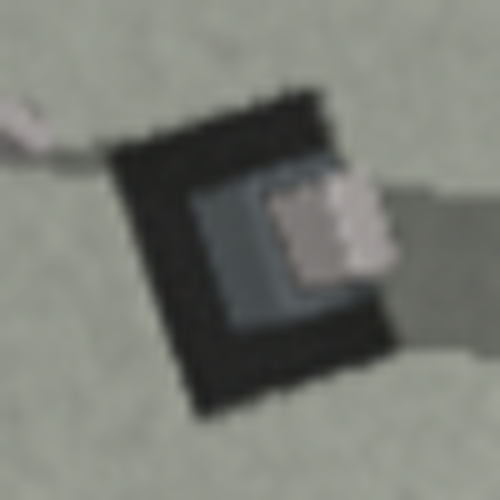

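Heights settle the tool choice: the stand tool tops out at 0.136 m, as expected for 130 mm on the 6 mm floor. The others are 0.17 m and 0.095 m, so the one in the stand is the middle-sized one. I'll take module B (158,235) first.

```bash
cat > to.py <<'E'
# usage: to.py x y z azdeg -> turn, shift from the measured pose
import sys,numpy as np
from scipy.spatial.transform import Rotation as Ro
from rig import bot
x,y,z,a=map(float,sys.argv[1:5]); s=bot.observe(); R=np.array(s['tcp_rot']); a=np.deg2rad(a)
T=np.array([[np.cos(a),np.sin(a),0],[np.sin(a),-np.cos(a),0],[0,0,-1]])
print('t',round(s['t'],2),'pos',np.round(s['eef_pos'],4),'az',round(float(np.rad2deg(np.arctan2(R[1,0],R[0,0]))),2),'w',round(float(s['width']),4),'F',np.round(s['ft_force'],1))
print('turn',np.round(Ro.from_matrix(T@R.T).as_rotvec(),3).tolist(),'shift',np.round(np.array([x,y,z])-s['eef_pos'],4).tolist(), 'q6',round(s['q'][5],2))
E
```

Request:
apply_moves([
  [[0,0,0.1],[0.03,-0.045,0],0],
  [[0,0,0.2],[0.06,-0.09,0],0],
  [[0,0,0.3],[0.09,-0.13,0],0],
  [[0,0,0.375],[0.11,-0.17,-0.02],0],
  [[0,0,0.375],[0.13,-0.21,-0.04],0],
], squeeze=50)

```text
t: 0.6
eef_pos: [0.3119, 0.3903, 0.1757]
tcp_rot: [[-0.08, 0.997, 0.001], [0.997, 0.08, 0.0], [-0.0, 0.001, -1.0]]
ft_force: [0.5, 0.3, -0.4]
width: 0.0541
```

```bash
python3 to.py .338 .278 .10 94.5
```

```text
t 0.6 pos [0.3119 0.3903 0.1757] az 94.6 w 0.0541 F [ 0.5  0.3 -0.4]
turn [-0.0, 0.001, -0.002] shift [0.0261, -0.1123, -0.0757] q6 -0.87
```

Request:
apply_moves([
  [[0,0,0],[0.013,-0.05,-0.02],0],
  [[0,0,0],[0.026,-0.09,-0.04],0],
  [[0,0,0],[0.026,-0.112,-0.05],0],
  [[0,0,0],[0.026,-0.112,-0.08],0],
  [[0,0,0],[0.026,-0.112,-0.08],0],
])

```text
t: 1.1
eef_pos: [0.3367, 0.2768, 0.0936]
tcp_rot: [[-0.079, 0.997, -0.003], [0.997, 0.079, -0.002], [-0.002, -0.003, -1.0]]
ft_force: [0.0, 0.2, 0.3]
width: 0.0453
```

```bash
python3 to.py .338 .278 .037 94.5; python3 - <<'E'
from h import *
o=snap('1'); crop(o['top'][0],110,180,240,290,5,'pics/c6.png'); crop(o['scene'][0],300,150,400,250,5,'pics/c7.png')
E
```

```text
t 1.1 pos [0.3367 0.2768 0.0936] az 94.5 w 0.0453 F [0.  0.2 0.3]
turn [0.002, -0.003, -0.0] shift [0.0013, 0.0012, -0.0566] q6 -1.1
```

View pics/c7.png

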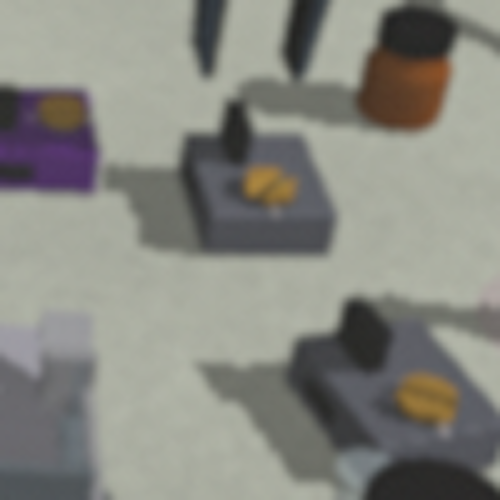

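The fingers straddle the rib at crop (235,130), and the module is undisturbed. I'll descend and grip.

Request:
apply_moves([
  [[0.002,-0.003,0],[0.001,0.001,-0.04],0],
  [[0.002,-0.003,0],[0.001,0.001,-0.057],0],
  [[0.002,-0.003,0],[0.001,0.001,-0.057],0.2],
  [[0.002,-0.003,0],[0.001,0.001,-0.057],1],
  [[0.002,-0.003,0],[0.001,0.001,-0.057],1],
])

```text
t: 1.7
eef_pos: [0.3394, 0.2801, 0.0402]
tcp_rot: [[-0.081, 0.997, 0.005], [0.997, 0.081, 0.002], [0.002, 0.005, -1.0]]
ft_force: [-0.1, -0.1, 0.7]
width: 0.0245
```

Request:
apply_moves([
  [[0,0,0],[0,0,0],1],
  [[0,0,0],[0,0,0],1],
  [[0,0,0],[0,0,0.01],1],
  [[0,0,0],[0,0,0.025],1],
  [[0,0,0],[0,0,0.03],1],
])

```text
t: 2.2
eef_pos: [0.3399, 0.2805, 0.0717]
tcp_rot: [[-0.081, 0.997, 0.006], [0.997, 0.081, 0.003], [0.003, 0.007, -1.0]]
ft_force: [-0.5, -0.5, -3.5]
width: 0.0115
```

```bash
python3 to.py .452 .006 .065 91.55; python3 - <<'E'
from h import *
o=snap('2'); crop(o['top'][0],110,180,240,290,5,'pics/c6.png'); crop(o['scene'][0],300,130,400,230,5,'pics/c8.png')
E
```

```text
t 2.2 pos [0.3399 0.2805 0.0717] az 94.64 w 0.0115 F [-0.5 -0.5 -3.5]
turn [-0.003, 0.006, -0.054] shift [0.1121, -0.2745, -0.0067] q6 -1.1
```

View pics/c8.png

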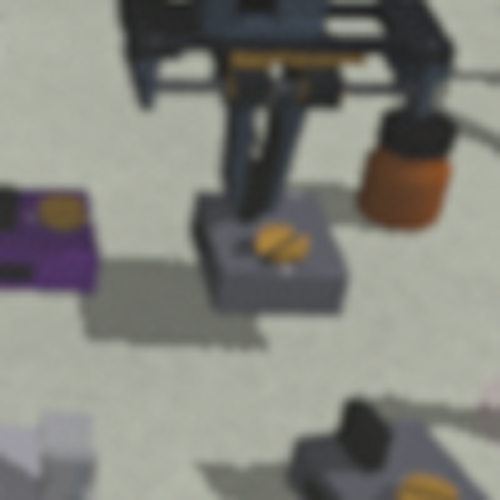

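B is gripped and lifted (width 11.5 mm). I'll go +x first to clear the purple one, then sideways to bay 1's mouth.

Request:
apply_moves([
  [[-0.003,0.006,0],[0.045,0,0.01],1],
  [[-0.003,0.006,0],[0.09,0,0.02],1],
  [[-0.003,0.006,-0.03],[0.112,-0.03,0.02],1],
  [[-0.003,0.006,-0.054],[0.112,-0.075,0.02],1],
  [[-0.003,0.006,-0.054],[0.112,-0.12,0.02],1],
])

```text
t: 2.8
eef_pos: [0.4521, 0.1591, 0.0905]
tcp_rot: [[-0.027, 1.0, 0.0], [1.0, 0.027, 0.0], [0.0, 0.0, -1.0]]
ft_force: [0.5, 0.3, -3.6]
width: 0.0121
```

Request:
apply_moves([
  [[0,0,0],[0,-0.045,0],1],
  [[0,0,0],[0,-0.09,0],1],
  [[0,0,0],[0,-0.13,0],1],
  [[0,0,0],[0,-0.15,-0.01],1],
  [[0,0,0],[0,-0.15,-0.02],1],
])

```text
t: 3.3
eef_pos: [0.4522, 0.0068, 0.07]
tcp_rot: [[-0.024, 1.0, 0.001], [1.0, 0.024, -0.0], [-0.0, 0.001, -1.0]]
ft_force: [-0.6, 0.8, -2.7]
width: 0.0117
```

```bash
python3 to.py .452 .006 .048 91.55; python3 - <<'E'
from h import *
o=snap('3'); crop(o['top'][0],170,110,320,230,5,'pics/c9.png'); crop(o['scene'][0],180,130,340,270,4.5,'pics/c10.png')
E
```

```text
t 3.3 pos [0.4522 0.0068 0.07  ] az 91.36 w 0.0117 F [-0.6  0.8 -2.7]
turn [0.0, 0.001, 0.003] shift [-0.0002, -0.0008, -0.022] q6 -1.71
```

View pics/c9.png

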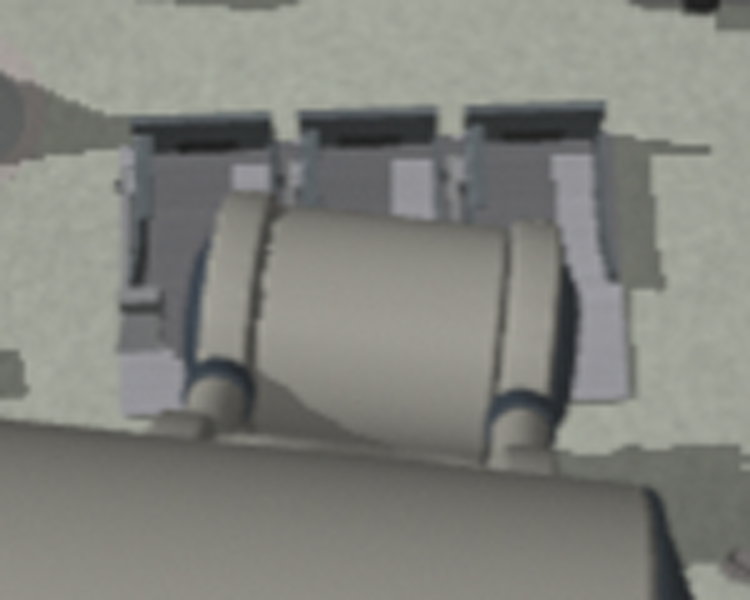

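View pics/c10.png

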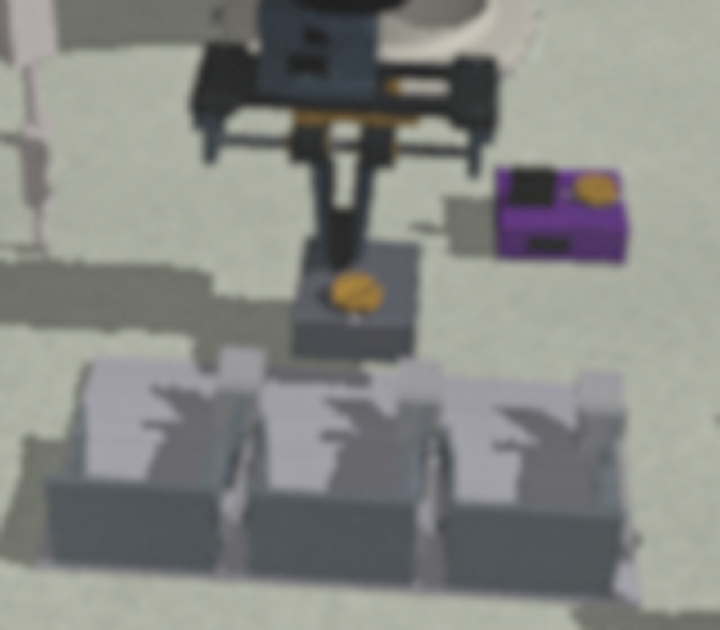

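```bash
python3 - <<'E'
from h import *
f=lambda x,y:(180+x/4.5,130+y/4.5)
P=lambda pts,z:print(np.round(onplane('scene',[f(*p) for p in pts],z),4).tolist())
P([(357,293)],.072)
P([(296,326),(413,332)],.030+.032) # front top edge
P([(296,350),(413,356)],.030)
P([(50,482),(221,490),(245,490),(418,500),(443,500),(622,508)],.066)
E
```

```text
[[0.5022, 0.0199, 0.072]]
[[0.5262, -0.0144, 0.062], [0.5237, 0.0554, 0.062]]
[[0.5089, -0.0161, 0.03], [0.5062, 0.056, 0.03]]
[[0.6805, -0.1271, 0.066], [0.6763, -0.0372, 0.066], [0.6749, -0.0247, 0.066], [0.672, 0.0659, 0.066], [0.6705, 0.0789, 0.066], [0.6657, 0.1719, 0.066]]
```

Request:
apply_moves([
  [[0,0.001,0.003],[0,-0.001,-0.01],1],
  [[0,0.001,0.003],[0,-0.001,-0.0225],1],
  [[0,0.001,0.003],[0.015,-0.001,-0.0225],1],
  [[0,0.001,0.003],[0.03,-0.0005,-0.0225],1],
  [[0,0.001,0.003],[0.045,0,-0.0225],1],
])

```text
t: 3.9
eef_pos: [0.495, 0.0101, 0.0462]
tcp_rot: [[-0.03, 1.0, -0.006], [1.0, 0.03, 0.001], [0.001, -0.006, -1.0]]
ft_force: [-15.5, -1.3, 17.1]
width: 0.0115
```

```bash
python3 to.py .602 .0094 .0475 91.55
```

```text
t 3.9 pos [0.495  0.0101 0.0462] az 91.73 w 0.0115 F [-15.5  -1.3  17.1]
turn [-0.001, -0.006, -0.003] shift [0.107, -0.0007, 0.0013] q6 -1.7
```

Request:
apply_moves([
  [[0,-0.005,-0.002],[0.005,-0.002,0.0015],1],
  [[0,-0.005,-0.002],[0.02,-0.002,0.0015],1],
  [[0,-0.005,-0.002],[0.035,-0.0015,0.0015],1],
  [[0,-0.005,-0.002],[0.045,-0.001,0.0015],1],
  [[0,-0.005,-0.002],[0.05,-0.001,0.0015],1],
])

```text
t: 4.4
eef_pos: [0.5451, 0.0095, 0.0472]
tcp_rot: [[-0.029, 1.0, -0.002], [1.0, 0.029, 0.0], [0.001, -0.002, -1.0]]
ft_force: [-0.9, -1.4, -3.1]
width: 0.0116
```

```bash
python3 to.py .602 .0094 .0475 91.55;  python3 - <<'E'
from h import *
o=snap('4'); crop(o['scene'][0],180,130,340,270,4.5,'pics/c11.png')
E
```

```text
t 4.4 pos [0.5451 0.0095 0.0472] az 91.68 w 0.0116 F [-0.9 -1.4 -3.1]
turn [-0.0, -0.002, -0.002] shift [0.0569, -0.0001, 0.0003] q6 -1.69
```

View pics/c11.png

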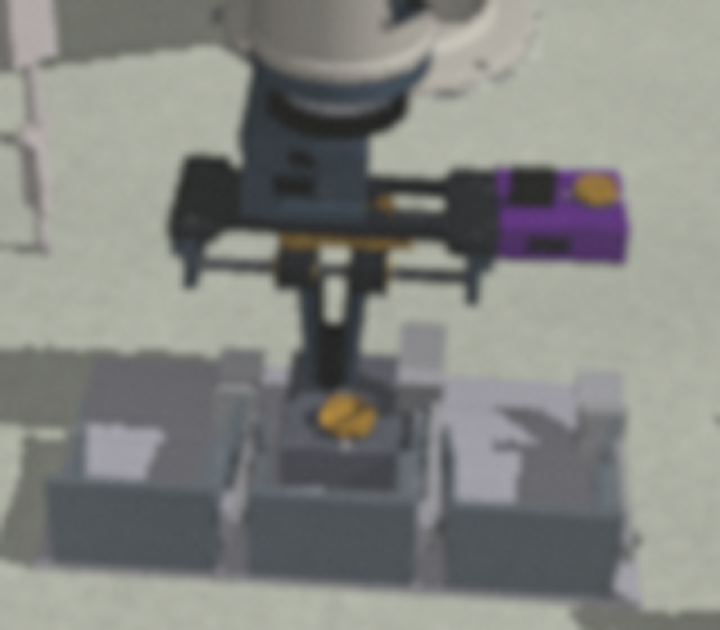

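The catch is riding up on the module at crop (422,345), and forces are low. I'll keep pushing.

Request:
apply_moves([
  [[0,-0.002,-0.002],[0.015,0,0],1],
  [[0,-0.002,-0.002],[0.03,0,0],1],
  [[0,-0.002,-0.002],[0.042,0,0],1],
  [[0,-0.002,-0.002],[0.05,0,0],1],
  [[0,-0.002,-0.002],[0.055,0,0],1],
])

```text
t: 5.0
eef_pos: [0.6006, 0.0097, 0.0472]
tcp_rot: [[-0.027, 1.0, 0.001], [1.0, 0.027, 0.001], [0.001, 0.001, -1.0]]
ft_force: [-0.8, -0.1, -2.2]
width: 0.0118
```

```bash
python3 to.py .602 .0094 .0475 91.55;  python3 - <<'E'
from h import *
o=snap('5'); crop(o['scene'][0],180,130,340,270,4.5,'pics/c12.png')
E
```

```text
t 5.0 pos [0.6006 0.0097 0.0472] az 91.55 w 0.0118 F [-0.8 -0.1 -2.2]
turn [-0.001, 0.001, 0.0] shift [0.0014, -0.0003, 0.0003] q6 -1.68
```

View pics/c12.png

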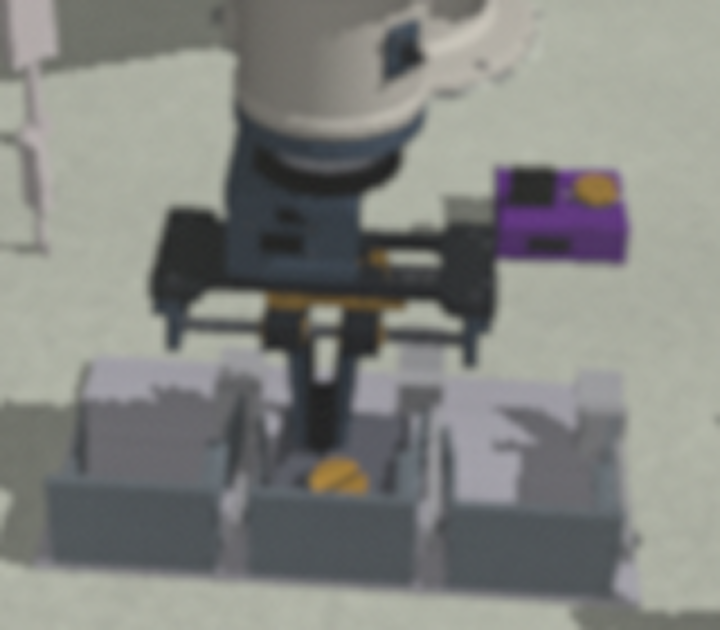

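The catch now sits level with the others. There's no stop contact yet, so I'll push a few mm more.

Request:
apply_moves([
  [[0,0,0],[0.003,0,0],1],
  [[0,0,0],[0.004,0,0],1],
  [[0,0,0],[0.004,0,0],1],
  [[0,0,0],[0.003,0,0],0.5],
  [[0,0,0],[0.003,0,0],0.45],
])

```text
t: 5.6
eef_pos: [0.6036, 0.0096, 0.0475]
tcp_rot: [[-0.027, 1.0, 0.002], [1.0, 0.027, 0.001], [0.001, 0.002, -1.0]]
ft_force: [0.1, -0.5, -0.6]
width: 0.0238
```

Request:
apply_moves([
  [[0,0,0],[0,0,0],0.45],
  [[0,0,0],[0,0,0.02],0.45],
  [[0,0,0],[0,0,0.06],0.45],
  [[0,0,0],[0,0,0.1],0.2],
  [[0,0,0],[-0.02,0.04,0.12],0],
])

```text
t: 6.1
eef_pos: [0.5869, 0.0469, 0.1709]
tcp_rot: [[-0.023, 1.0, 0.008], [1.0, 0.023, -0.0], [-0.0, 0.008, -1.0]]
ft_force: [0.1, 1.4, -0.9]
width: 0.0381
```

```bash
python3 to.py .527 .325 .15 110.8;  python3 - <<'E'
from h import *
o=snap('6'); crop(o['scene'][0],180,130,340,270,4.5,'pics/c13.png')
E
```

```text
t 6.1 pos [0.5869 0.0469 0.1709] az 91.34 w 0.0381 F [ 0.1  1.4 -0.9]
turn [-0.001, 0.008, 0.34] shift [-0.0599, 0.2781, -0.0209] q6 -1.62
```

View pics/c13.png

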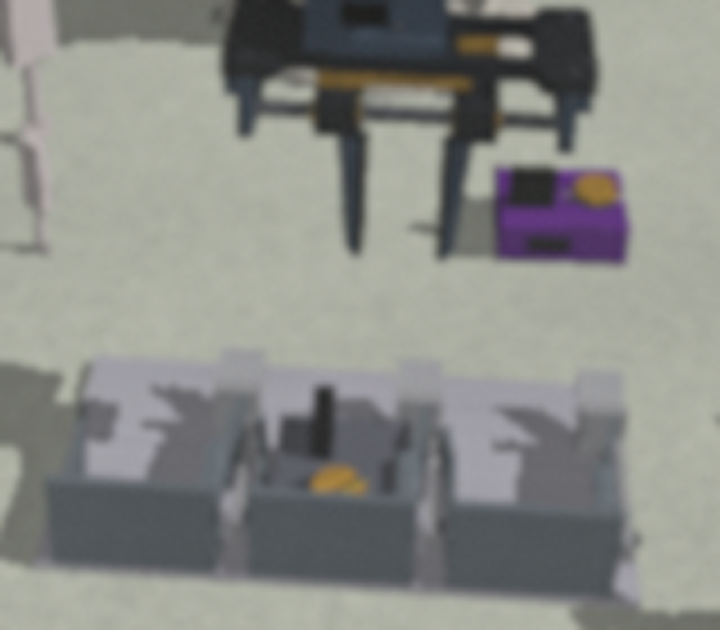

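Bay 1 is latched. Next is A; I'll re-measure both remaining modules on this picture.

```bash
cat > mod.py <<'E'
import sys
from h import *
n=sys.argv[1]; D=np.load(f'pics/top{n}d.npy'); C=cloud('top',D); C[D==0]=np.nan
for a in sys.argv[2:]:
    x,y=map(int,a.split(',')); w=24; c=C[y-w:y+w,x-w:x+w].reshape(-1,3)
    for lo,hi in((.026,.037),(.05,.07)):
        k=(c[:,2]>lo)&(c[:,2]<hi)
        if k.sum()<9: print('few'); continue
        r=cv2.minAreaRect((c[k][:,:2]*1000).astype(np.float32)); print(a,k.sum(),np.round(r[0],1),np.round(r[1],1),round(r[2],1),np.round(c[k].mean(0),4))
E
python3 mod.py 6 145,177 355,171
```

```text
145,177 523 [543.1 342.7] [91.9 75.3] 21.0 [0.5412 0.3423 0.0312]
145,177 47 [526.9 324.5] [34.  12.4] 17.8 [0.5266 0.3243 0.0582]
355,171 504 [ 554.2 -342.1] [91.1 75.8] 16.0 [ 0.5516 -0.3387  0.032 ]
355,171 42 [ 536.  -359.8] [31.5 10.7] 14.3 [ 0.5364 -0.3591  0.0584]
```

Request:
apply_moves([
  [[0,0.008,0.1],[-0.02,0.05,0],0],
  [[0,0.008,0.2],[-0.04,0.1,0],0],
  [[0,0.008,0.3],[-0.05,0.15,0],0],
  [[0,0.008,0.34],[-0.06,0.2,0],0],
  [[0,0.008,0.34],[-0.06,0.24,0],0],
])

```text
t: 6.7
eef_pos: [0.5219, 0.2918, 0.1706]
tcp_rot: [[-0.362, 0.932, -0.004], [0.932, 0.362, 0.002], [0.003, -0.003, -1.0]]
ft_force: [1.7, -0.6, -0.5]
width: 0.0454
```

```bash
python3 to.py .527 .3245 .09 110.8
```

```text
t 6.7 pos [0.5219 0.2918 0.1706] az 111.21 w 0.0454 F [ 1.7 -0.6 -0.5]
turn [-0.002, -0.004, -0.007] shift [0.0051, 0.0327, -0.0806] q6 -1.53
```

Request:
apply_moves([
  [[-0.002,-0.004,-0.006],[0.005,0.033,-0.04],0],
  [[-0.002,-0.004,-0.006],[0.005,0.033,-0.08],0],
  [[-0.002,-0.004,-0.006],[0.005,0.033,-0.08],0],
  [[-0.002,-0.004,-0.006],[0.005,0.033,-0.12],0],
  [[-0.002,-0.004,-0.006],[0.005,0.033,-0.132],0],
])

```text
t: 7.2
eef_pos: [0.5262, 0.3236, 0.0375]
tcp_rot: [[-0.356, 0.935, -0.002], [0.935, 0.356, -0.001], [-0.001, -0.003, -1.0]]
ft_force: [-0.7, -0.2, 0.5]
width: 0.0452
```

```bash
python3 to.py .527 .3245 .037 110.8
```

```text
t 7.2 pos [0.5262 0.3236 0.0375] az 110.83 w 0.0452 F [-0.7 -0.2  0.5]
turn [0.001, -0.002, -0.0] shift [0.0008, 0.0009, -0.0005] q6 -1.48
```

Request:
apply_moves([
  [[0.001,-0.002,0],[0.001,0.001,0],1],
  [[0.001,-0.002,0],[0.001,0.001,0],1],
  [[0.001,-0.002,0],[0.001,0.001,0],1],
  [[0.001,-0.002,0],[0.001,0.001,0],1],
  [[0.001,-0.002,0],[0.001,0.001,0],1],
])

```text
t: 7.7
eef_pos: [0.5277, 0.3247, 0.0386]
tcp_rot: [[-0.355, 0.935, 0.001], [0.935, 0.355, 0.0], [-0.0, 0.001, -1.0]]
ft_force: [-0.1, -2.2, 8.7]
width: 0.0118
```

```bash
python3 to.py .449 .1126 .09 91.55
```

```text
t 7.7 pos [0.5277 0.3247 0.0386] az 110.82 w 0.0118 F [-0.1 -2.2  8.7]
turn [0.0, 0.001, -0.336] shift [-0.0787, -0.2121, 0.0514] q6 -1.48
```

Request:
apply_moves([
  [[0,0,0],[0,0,0.03],1],
  [[0,0,0],[-0.03,-0.02,0.05],1],
  [[0,0,-0.1],[-0.06,-0.06,0.05],1],
  [[0,0,-0.2],[-0.079,-0.1,0.05],1],
  [[0,0,-0.3],[-0.079,-0.14,0.05],1],
])

```text
t: 8.2
eef_pos: [0.4455, 0.1836, 0.0891]
tcp_rot: [[-0.061, 0.998, -0.001], [0.998, 0.061, -0.001], [-0.001, -0.001, -1.0]]
ft_force: [0.8, -0.7, -3.1]
width: 0.0119
```

```bash
python3 to.py .449 .1126 .065 91.55
```

```text
t 8.2 pos [0.4455 0.1836 0.0891] az 93.5 w 0.0119 F [ 0.8 -0.7 -3.1]
turn [0.001, -0.001, -0.034] shift [0.0035, -0.071, -0.0241] q6 -1.36
```

Request:
apply_moves([
  [[0,0,-0.034],[0.0035,-0.04,-0.01],1],
  [[0,0,-0.034],[0.0035,-0.071,-0.024],1],
  [[0,0,-0.034],[0.0035,-0.071,-0.024],1],
  [[0,0,-0.034],[0.0035,-0.071,-0.036],1],
  [[0,0,-0.034],[0.0035,-0.071,-0.042],1],
])

```text
t: 8.7
eef_pos: [0.4491, 0.1128, 0.047]
tcp_rot: [[-0.027, 1.0, -0.0], [1.0, 0.027, -0.001], [-0.001, -0.0, -1.0]]
ft_force: [0.2, 0.4, -2.3]
width: 0.0117
```

```bash
python3 to.py .449 .1126 .047 91.55;  python3 - <<'E'
from h import *
o=snap('7'); crop(o['scene'][0],200,130,360,270,4.5,'pics/c14.png')
E
```

```text
t 8.7 pos [0.4491 0.1128 0.047 ] az 91.54 w 0.0117 F [ 0.2  0.4 -2.3]
turn [0.001, -0.0, 0.0] shift [-0.0001, -0.0002, 0.0] q6 -1.48
```

View pics/c14.png

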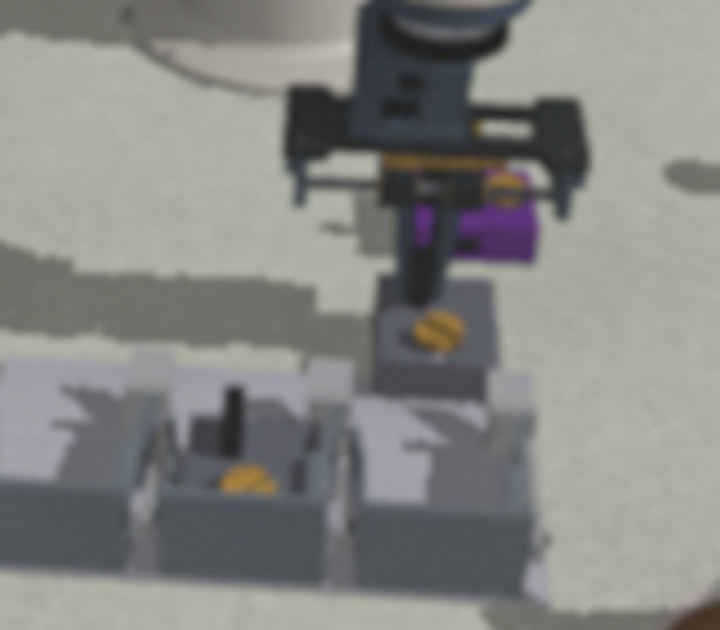

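Module A is level and lined up with bay 2. I'll push it in.

Request:
apply_moves([
  [[0,0,0],[0.015,0,0],1],
  [[0,0,0],[0.03,0,0],1],
  [[0,0,0],[0.045,0.001,0],1],
  [[0,0,0],[0.06,0.001,0],1],
  [[0,0,0],[0.075,0.001,0],1],
])

```text
t: 9.3
eef_pos: [0.5241, 0.1146, 0.0472]
tcp_rot: [[-0.029, 1.0, -0.002], [1.0, 0.029, -0.001], [-0.001, -0.002, -1.0]]
ft_force: [-0.4, 0.2, -3.4]
width: 0.0119
```

```bash
python3 to.py .602 .1167 .047 91.55
```

```text
t 9.3 pos [0.5241 0.1146 0.0472] az 91.64 w 0.0119 F [-0.4  0.2 -3.4]
turn [0.001, -0.002, -0.002] shift [0.0779, 0.0021, -0.0002] q6 -1.49
```

Request:
apply_moves([
  [[0.001,-0.002,-0.002],[0.018,0.0005,0],1],
  [[0.001,-0.002,-0.002],[0.036,0.001,0],1],
  [[0.001,-0.002,-0.002],[0.052,0.0015,0],1],
  [[0.001,-0.002,-0.002],[0.065,0.002,0],1],
  [[0.001,-0.002,-0.002],[0.075,0.002,0],1],
])

```text
t: 9.8
eef_pos: [0.5999, 0.1172, 0.0477]
tcp_rot: [[-0.027, 1.0, 0.001], [1.0, 0.027, 0.0], [0.0, 0.001, -1.0]]
ft_force: [-0.1, 0.8, -1.9]
width: 0.0116
```

Request:
apply_moves([
  [[0,0,0],[0.002,0,0],1],
  [[0,0,0],[0.003,0,0],1],
  [[0,0,0],[0.004,0,0],1],
  [[0,0,0],[0.005,0,0],1],
  [[0,0,0],[0.005,0,0],1],
])

```text
t: 10.3
eef_pos: [0.6018, 0.1175, 0.0474]
tcp_rot: [[-0.028, 1.0, -0.005], [1.0, 0.028, 0.0], [0.0, -0.005, -1.0]]
ft_force: [-12.0, 0.6, 3.8]
width: 0.0117
```

```bash
python3 to.py .602 .1167 .047 91.55;  python3 - <<'E'
from h import *
o=snap('8'); crop(o['scene'][0],200,130,360,270,4.5,'pics/c15.png')
E
```

```text
t 10.3 pos [0.6018 0.1175 0.0474] az 91.58 w 0.0117 F [-12.    0.6   3.8]
turn [-0.0, -0.005, -0.001] shift [0.0002, -0.0008, -0.0004] q6 -1.5
```

View pics/c15.png

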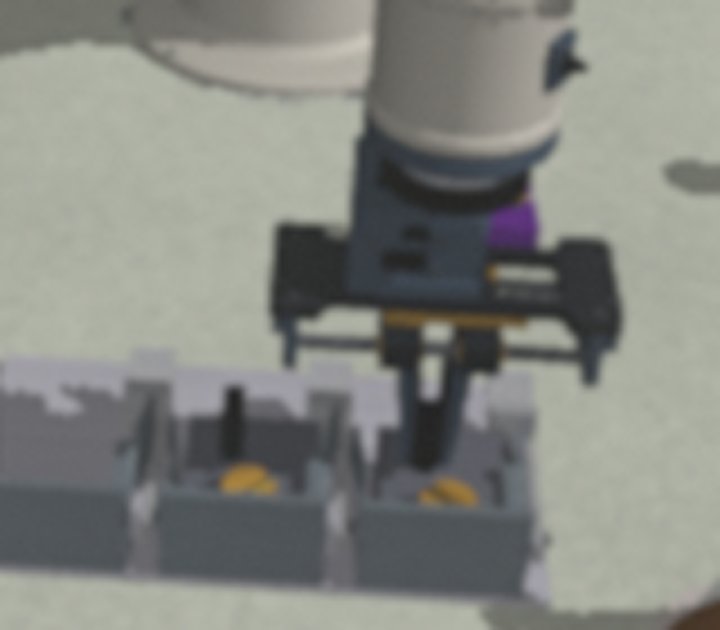

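The module has met the end stop (-12 N in x) and the catch nose looks down. I'll release, lift and move over to module C.

Request:
apply_moves([
  [[0,0,0],[-0.001,0,0],0.45],
  [[0,0,0],[-0.001,0,0],0.45],
  [[0,0,0],[-0.001,0,0.01],0.45],
  [[0,0,0],[-0.001,0,0.05],0.45],
  [[0,0,0],[-0.001,0,0.09],0.45],
])

```text
t: 10.9
eef_pos: [0.6006, 0.1174, 0.1388]
tcp_rot: [[-0.028, 1.0, -0.005], [1.0, 0.028, 0.0], [0.0, -0.005, -1.0]]
ft_force: [0.5, -0.2, -0.0]
width: 0.0252
```

Request:
apply_moves([
  [[0,0,0],[-0.02,-0.03,0.03],0.2],
  [[0,0,0.05],[-0.04,-0.08,0.04],0],
  [[0,0,0.1],[-0.06,-0.13,0.04],0],
  [[0,0,0.15],[-0.06,-0.18,0.04],0],
  [[0,0,0.2],[-0.06,-0.23,0.04],0],
])

```text
t: 11.4
eef_pos: [0.5401, -0.1063, 0.1803]
tcp_rot: [[-0.228, 0.974, -0.004], [0.974, 0.228, -0.002], [-0.001, -0.004, -1.0]]
ft_force: [1.8, 0.1, 0.4]
width: 0.0459
```

```bash
 python3 - <<'E'
from h import *
o=snap('9'); crop(o['scene'][0],180,130,340,270,4.5,'pics/c16.png')
E
python3 mod.py 9 355,171; python3 to.py .536 -.3597 .12 106
```

```text
355,171 509 [ 554.3 -341.8] [90.4 76.5] 16.8 [ 0.5515 -0.3385  0.032 ]
355,171 42 [ 535.7 -359.9] [31.3 12.4] 14.8 [ 0.5364 -0.359   0.0585]
t 11.5 pos [ 0.541  -0.1101  0.1801] az 102.9 w 0.0455 F [ 0.6  1.2 -0.7]
turn [0.003, -0.003, 0.054] shift [-0.005, -0.2496, -0.0601] q6 -2.1
```

View pics/c16.png

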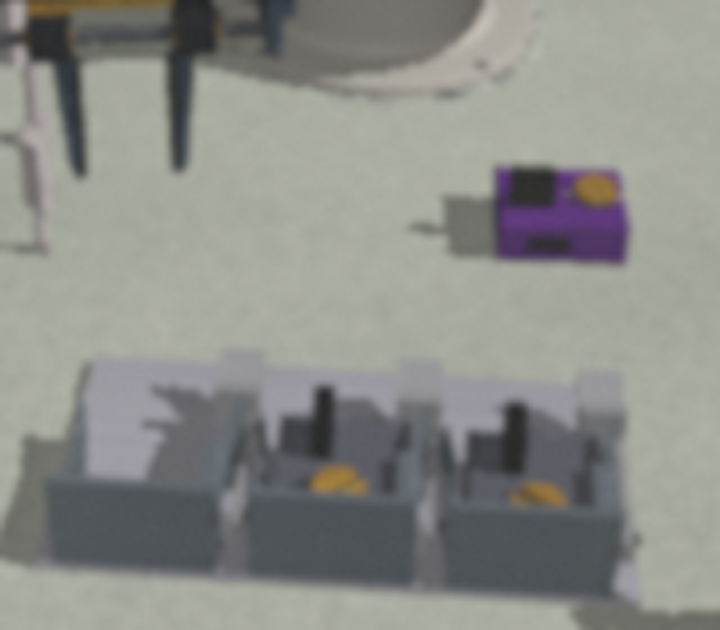

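Request:
apply_moves([
  [[0.003,-0.003,0.05],[0,-0.05,0],0],
  [[0.003,-0.003,0.05],[-0.002,-0.1,0],0],
  [[0.003,-0.003,0.05],[-0.004,-0.15,0],0],
  [[0.003,-0.003,0.054],[-0.005,-0.2,-0.02],0],
  [[0.003,-0.003,0.054],[-0.005,-0.249,-0.04],0],
])

```text
t: 12.0
eef_pos: [0.5364, -0.3503, 0.1457]
tcp_rot: [[-0.275, 0.961, 0.002], [0.961, 0.275, -0.002], [-0.002, 0.002, -1.0]]
ft_force: [-0.4, -0.7, -0.1]
width: 0.0458
```

```bash
python3 to.py .5365 -.3597 .037 106
```

```text
t 12.0 pos [ 0.5364 -0.3503  0.1457] az 105.98 w 0.0458 F [-0.4 -0.7 -0.1]
turn [0.002, 0.002, 0.0] shift [0.0001, -0.0094, -0.1087] q6 -2.52
```

Request:
apply_moves([
  [[0.002,0.002,0],[0,-0.009,-0.02],0],
  [[0.002,0.002,0],[0,-0.0095,-0.06],0],
  [[0.002,0.002,0],[0,-0.0095,-0.095],0],
  [[0.002,0.002,0],[0,-0.0095,-0.109],0],
  [[0.002,0.002,0],[0,-0.0095,-0.109],0.2],
])

```text
t: 12.5
eef_pos: [0.5359, -0.3587, 0.0355]
tcp_rot: [[-0.276, 0.961, -0.002], [0.961, 0.276, 0.002], [0.002, -0.001, -1.0]]
ft_force: [-0.5, -0.3, 0.5]
width: 0.0403
```

Request:
apply_moves([
  [[0,0,0],[0,0,0],1],
  [[0,0,0],[0,0,0],1],
  [[0,0,0],[0,0,0],1],
  [[0,0,0],[0,0,0],1],
  [[0,0,0],[0,0,0.01],1],
])

```text
t: 13.0
eef_pos: [0.5354, -0.3583, 0.0454]
tcp_rot: [[-0.276, 0.961, -0.003], [0.961, 0.276, 0.003], [0.003, -0.002, -1.0]]
ft_force: [-0.5, -0.5, -3.0]
width: 0.0117
```

```bash
python3 to.py .4555 -.1014 .09 91.55
```

```text
t 13.0 pos [ 0.5354 -0.3583  0.0454] az 106.01 w 0.0117 F [-0.5 -0.5 -3. ]
turn [-0.003, -0.002, -0.252] shift [-0.0799, 0.2569, 0.0446] q6 -2.53
```

Request:
apply_moves([
  [[-0.003,-0.002,0],[0,0,0.03],1],
  [[-0.003,-0.002,0],[-0.03,0.02,0.045],1],
  [[-0.003,-0.002,-0.08],[-0.065,0.06,0.045],1],
  [[-0.003,-0.002,-0.18],[-0.08,0.105,0.045],1],
  [[-0.003,-0.002,-0.252],[-0.08,0.15,0.045],1],
])

```text
t: 13.5
eef_pos: [0.4526, -0.2067, 0.0911]
tcp_rot: [[-0.021, 1.0, -0.002], [1.0, 0.021, 0.001], [0.001, -0.002, -1.0]]
ft_force: [0.7, 0.9, -3.8]
width: 0.012
```

```bash
python3 to.py .4552 -.1014 .0435 91.55
```

```text
t 13.5 pos [ 0.4526 -0.2067  0.0911] az 91.22 w 0.012 F [ 0.7  0.9 -3.8]
turn [-0.001, -0.002, 0.006] shift [0.0026, 0.1053, -0.0476] q6 -2.14
```

Request:
apply_moves([
  [[-0.001,-0.002,0.006],[0.003,0.04,-0.01],1],
  [[-0.001,-0.002,0.006],[0.003,0.085,-0.02],1],
  [[-0.001,-0.002,0.006],[0.003,0.105,-0.03],1],
  [[-0.001,-0.002,0.006],[0.003,0.105,-0.042],1],
  [[-0.001,-0.002,0.006],[0.003,0.105,-0.0475],1],
])

```text
t: 14.0
eef_pos: [0.4555, -0.101, 0.0435]
tcp_rot: [[-0.029, 1.0, -0.0], [1.0, 0.029, 0.0], [0.0, -0.0, -1.0]]
ft_force: [1.1, -0.4, -2.7]
width: 0.012
```

```bash
python3 to.py .4552 -.1014 .0435 91.55;  python3 - <<'E'
from h import *
o=snap('10'); crop(o['scene'][0],160,130,320,270,4.5,'pics/c17.png')
E
```

```text
t 14.0 pos [ 0.4555 -0.101   0.0435] az 91.64 w 0.012 F [ 1.1 -0.4 -2.7]
turn [-0.0, -0.0, -0.002] shift [-0.0003, -0.0004, -0.0] q6 -1.95
```

View pics/c17.png

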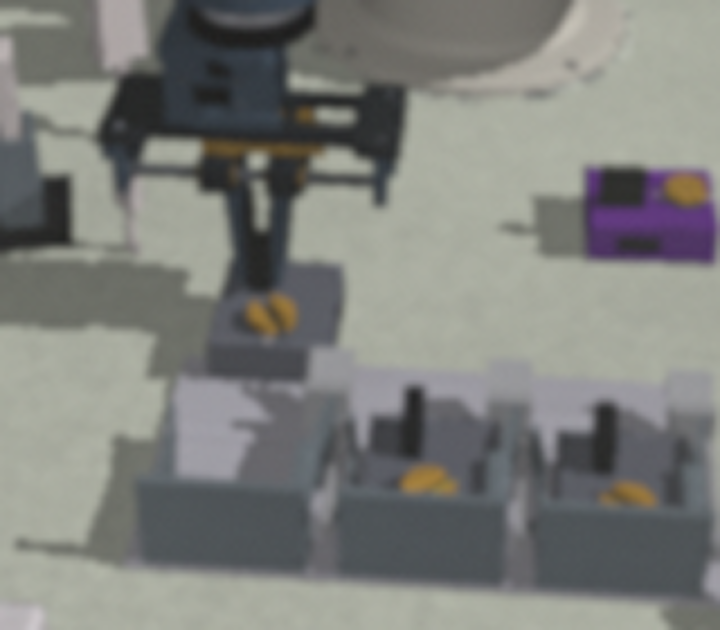

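Module C lines up with bay 0. I'll push it in.

Request:
apply_moves([
  [[0,0,-0.002],[0.015,0,0],1],
  [[0,0,-0.002],[0.03,0,0],1],
  [[0,0,-0.002],[0.045,0.001,0],1],
  [[0,0,-0.002],[0.06,0.001,0],1],
  [[0,0,-0.002],[0.075,0.0015,0],1],
])

```text
t: 14.6
eef_pos: [0.5311, -0.1011, 0.0443]
tcp_rot: [[-0.024, 1.0, 0.0], [1.0, 0.024, -0.0], [-0.0, 0.0, -1.0]]
ft_force: [0.6, 0.5, -3.3]
width: 0.0118
```

```bash
python3 to.py .6062 -.0973 .0435 91.55
```

```text
t 14.6 pos [ 0.5311 -0.1011  0.0443] az 91.37 w 0.0118 F [ 0.6  0.5 -3.3]
turn [0.0, 0.0, 0.003] shift [0.0751, 0.0038, -0.0008] q6 -1.89
```

Request:
apply_moves([
  [[0,0,0.003],[0.018,0.002,0],1],
  [[0,0,0.003],[0.036,0.003,0],1],
  [[0,0,0.003],[0.052,0.004,0],1],
  [[0,0,0.003],[0.065,0.004,0],1],
  [[0,0,0.003],[0.073,0.004,0],1],
])

```text
t: 15.1
eef_pos: [0.6053, -0.0979, 0.045]
tcp_rot: [[-0.026, 1.0, 0.001], [1.0, 0.026, -0.0], [-0.0, 0.001, -1.0]]
ft_force: [-0.5, 0.1, -2.6]
width: 0.0114
```

Request:
apply_moves([
  [[0,0,0],[0.002,0,0],1],
  [[0,0,0],[0.003,0,0],1],
  [[0,0,0],[0.004,0,0],1],
  [[0,0,0],[0.005,0,0],1],
  [[0,0,0],[0.005,0,0],1],
])

```text
t: 15.6
eef_pos: [0.6066, -0.098, 0.0448]
tcp_rot: [[-0.026, 1.0, -0.005], [1.0, 0.026, 0.001], [0.001, -0.005, -1.0]]
ft_force: [-16.1, -0.8, 6.0]
width: 0.0118
```

```bash
python3 to.py .6062 -.0973 .0435 91.55;  python3 - <<'E'
from h import *
o=snap('11'); crop(o['scene'][0],160,130,320,270,4.5,'pics/c18.png')
E
```

```text
t 15.6 pos [ 0.6066 -0.098   0.0448] az 91.46 w 0.0118 F [-16.1  -0.8   6. ]
turn [-0.001, -0.005, 0.001] shift [-0.0004, 0.0007, -0.0013] q6 -1.85
```

View pics/c18.png

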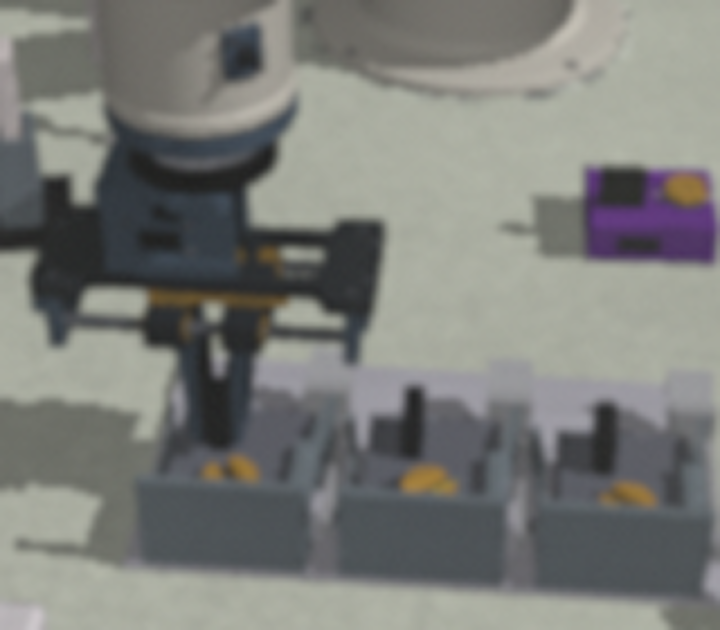

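Request:
apply_moves([
  [[0,0,0],[-0.001,0,0],0.45],
  [[0,0,0],[-0.001,0,0],0.45],
  [[0,0,0],[-0.001,0,0.01],0.45],
  [[0,0,0],[-0.001,0,0.05],0.45],
  [[0,0,0],[-0.001,0,0.09],0.45],
])

```text
t: 16.2
eef_pos: [0.6055, -0.098, 0.1363]
tcp_rot: [[-0.025, 1.0, -0.006], [1.0, 0.025, 0.001], [0.001, -0.006, -1.0]]
ft_force: [0.4, 0.1, 0.3]
width: 0.0254
```

Request:
apply_moves([
  [[0,0,0],[-0.04,-0.02,0.04],0.2],
  [[0,0,0.07],[-0.08,-0.05,0.08],0.2],
  [[0,0,0.15],[-0.12,-0.08,0.09],0.2],
  [[0,0,0.2],[-0.16,-0.11,0.09],0.2],
  [[0,0,0.25],[-0.2,-0.14,0.09],0.2],
])

```text
t: 16.7
eef_pos: [0.4229, -0.2254, 0.2274]
tcp_rot: [[-0.275, 0.962, -0.003], [0.962, 0.275, -0.003], [-0.002, -0.004, -1.0]]
ft_force: [0.2, -0.8, 0.0]
width: 0.0363
```

```bash
python3 to.py .349 -.2938 .16 106.3; python3 - <<'E'
from h import *
o=snap('12'); crop(o['scene'][0],160,130,320,270,4.5,'pics/c19.png'); crop(o['top'][0],185,125,305,200,6.5,'pics/c20.png')
E
```

```text
t 16.7 pos [ 0.4229 -0.2254  0.2274] az 105.94 w 0.0363 F [ 0.2 -0.8  0. ]
turn [0.003, -0.003, 0.006] shift [-0.0739, -0.0684, -0.0674] q6 -2.46
```

View pics/c19.png

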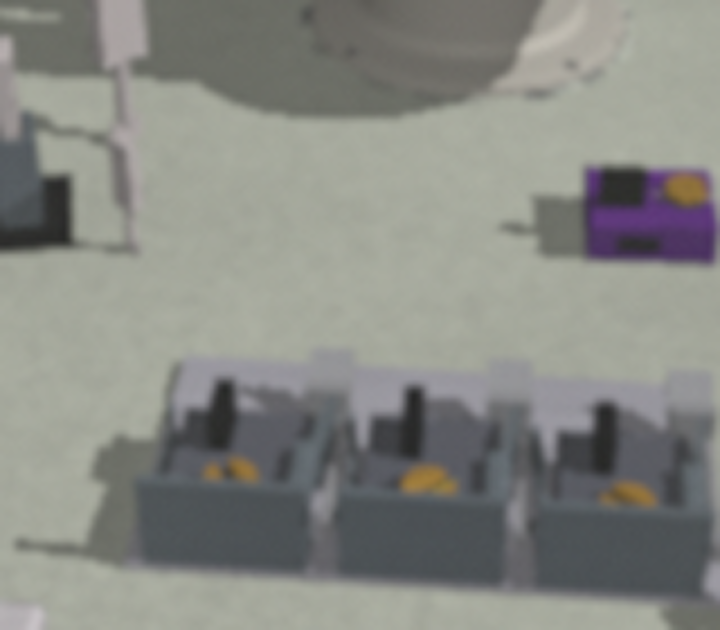

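View pics/c20.png

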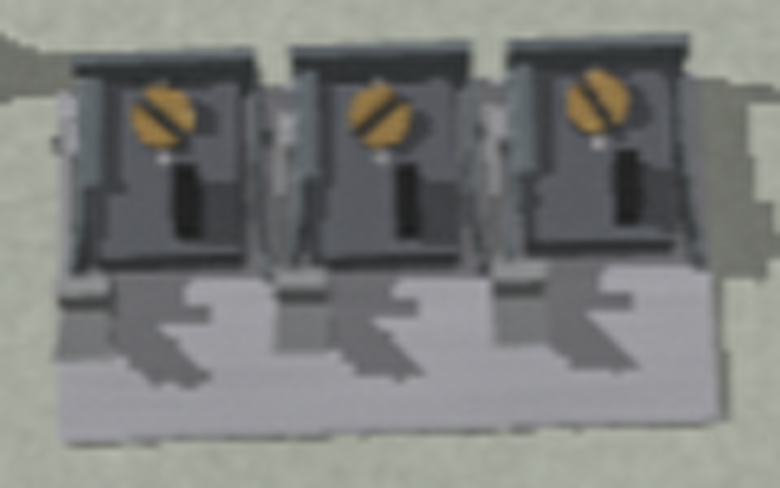

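All three are in their bays with the catches down behind them. Next I'll measure screw centres and slot angles from the top picture.

```bash
cat > slot.py <<'E'
import sys
from h import *
def slots(n):
    im=cv2.imread(f'pics/top{n}.png').astype(float)
    f=8; x0,y0,x1,y1=185,125,305,160; g=cv2.resize(im[y0:y1,x0:x1],None,fx=f,fy=f,interpolation=cv2.INTER_CUBIC)
    br=((g[:,:,2]-g[:,:,0])>30).astype(np.uint8); br=cv2.morphologyEx(br,cv2.MORPH_CLOSE,np.ones((25,25)))
    k,l,st,ce=cv2.connectedComponentsWithStats(br)
    for i in sorted(range(1,k),key=lambda i:ce[i][0]):
        if st[i,4]<1500: continue
        (cx,cy),r=cv2.minEnclosingCircle(np.argwhere(l==i)[:,::-1].astype(np.float32)); cx,cy=ce[i]
        yy,xx=np.mgrid[:g.shape[0],:g.shape[1]]; m=(np.hypot(xx-cx,yy-cy)<.78*np.sqrt(st[i,4]/np.pi))
        v=g[:,:,2]; w=np.where(m,np.clip(np.percentile(v[m],60)-v,0,None),0)
        pts=np.c_[(xx[m]+.5)/f-.5+x0,(yy[m]+.5)/f-.5+y0]; W=onplane('top',pts,.048)[:,:2]; ww=w[m]
        mu=(W*ww[:,None]).sum(0)/ww.sum(); q=(W-mu); cov=(q*ww[:,None]).T@q/ww.sum(); e,V=np.linalg.eigh(cov); a=V[:,1]; a=a*np.sign(a[0])
        c=onplane('top',[((cx+.5)/f-.5+x0,(cy+.5)/f-.5+y0)],.048)[0]
        print('screw px',np.round([(cx+.5)/f+x0,(cy+.5)/f+y0],1),'centre',np.round(c,4),'slotmid',np.round(mu,4),'slot world deg',round(float(np.degrees(np.arctan2(a[1],a[0]))),1),'el',np.round(np.sqrt(e[1]/e[0]),2))
slots(sys.argv[1])
E
python3 slot.py 12
python3 - <<'E'
import numpy as np
for k,b in enumerate([(.5719,-.0862),(.569,.0208),(.5661,.1278)]): print(k,np.round([b[0]+.080,b[1]+.08*.027],4))
E
```

```text
screw px [210.1 143. ] centre [0.6456 0.1301 0.048 ] slotmid [0.6449 0.1307] slot world deg 48.2 el 2.95
screw px [243.5 143. ] centre [0.6445 0.023  0.048 ] slotmid [0.6452 0.0237] slot world deg -47.1 el 2.85
screw px [277.  140.8] centre [ 0.651  -0.0845  0.048 ] slotmid [ 0.6504 -0.0838] slot world deg 32.8 el 2.94
0 [ 0.6519 -0.084 ]
1 [0.649 0.023]
2 [0.6461 0.13  ]
```

Request:
apply_moves([
  [[0.003,-0.003,0.008],[-0.03,-0.03,0],0.2],
  [[0.003,-0.003,0.008],[-0.06,-0.06,0],0.2],
  [[0.003,-0.003,0.008],[-0.0735,-0.0685,-0.02],0.2],
  [[0.003,-0.003,0.008],[-0.0735,-0.0685,-0.05],0.2],
  [[0.003,-0.003,0.008],[-0.0735,-0.0685,-0.06],0.2],
])

```text
t: 17.3
eef_pos: [0.3461, -0.2952, 0.1658]
tcp_rot: [[-0.277, 0.961, -0.003], [0.961, 0.277, 0.002], [0.003, -0.003, -1.0]]
ft_force: [0.0, 0.8, 0.5]
width: 0.0363
```

```bash
python3 to.py .3493 -.2942 .083 106.4; python3 - <<'E'
from h import *
o=snap('13'); crop(o['scene'][0],110,90,220,200,5.4,'pics/c21.png')
E
```

```text
t 17.3 pos [ 0.3461 -0.2952  0.1658] az 106.05 w 0.0363 F [0.  0.8 0.5]
turn [-0.002, -0.003, 0.006] shift [0.0032, 0.001, -0.0828] q6 -2.69
```

View pics/c21.png

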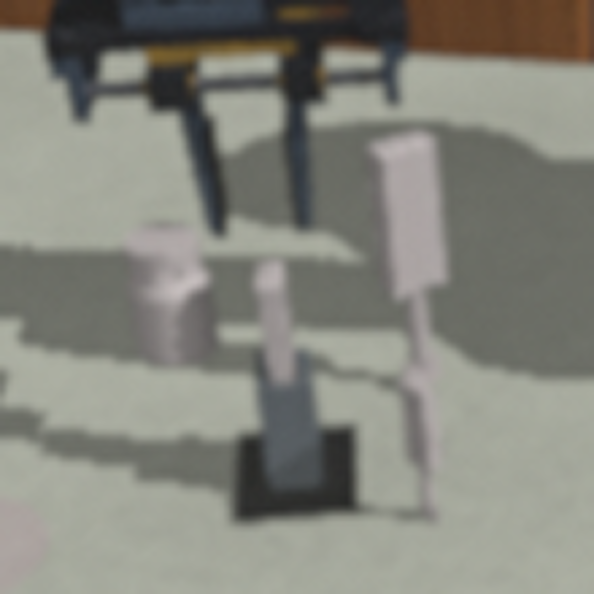

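The fingers are centred above the handle in the stand, crop (272,270), and clear of the tall look-alike at (410,210). I'll descend and grip.

Request:
apply_moves([
  [[-0.002,-0.003,0.006],[0.003,0.001,-0.02],0.2],
  [[-0.002,-0.003,0.006],[0.003,0.001,-0.05],0.2],
  [[-0.002,-0.003,0.006],[0.003,0.001,-0.075],0.2],
  [[-0.002,-0.003,0.006],[0.003,0.001,-0.082],0.2],
  [[-0.002,-0.003,0.006],[0.003,0.001,-0.082],0.2],
])

```text
t: 17.9
eef_pos: [0.3502, -0.2939, 0.0848]
tcp_rot: [[-0.284, 0.959, -0.001], [0.959, 0.284, 0.001], [0.001, -0.001, -1.0]]
ft_force: [0.1, -1.1, 0.3]
width: 0.0366
```

```bash
python3 to.py .3493 -.2942 .083 106.4
```

```text
t 17.9 pos [ 0.3502 -0.2939  0.0848] az 106.52 w 0.0366 F [ 0.1 -1.1  0.3]
turn [-0.001, -0.001, -0.002] shift [-0.0009, -0.0003, -0.0018] q6 -2.69
```

Request:
apply_moves([
  [[0,0,0],[-0.001,0,-0.002],0.6],
  [[0,0,0],[-0.001,0,-0.002],1],
  [[0,0,0],[-0.001,0,-0.002],1],
  [[0,0,0],[-0.001,0,-0.002],1],
  [[0,0,0],[-0.001,0,-0.002],1],
], squeeze=40)

```text
t: 18.4
eef_pos: [0.3495, -0.2942, 0.0835]
tcp_rot: [[-0.284, 0.959, -0.0], [0.959, 0.284, -0.0], [-0.0, -0.0, -1.0]]
ft_force: [0.6, 0.6, 9.6]
width: 0.0136
```

Request:
apply_moves([
  [[0,0,0],[0,0,0.02],1],
  [[0,0,0],[0,0,0.05],1],
  [[0,0,0],[0,0,0.09],1],
  [[0,0,0],[0,0,0.12],1],
  [[0,0,0],[0.03,0.03,0.13],1],
])

```text
t: 18.9
eef_pos: [0.3792, -0.2672, 0.2169]
tcp_rot: [[-0.28, 0.96, 0.003], [0.96, 0.28, -0.005], [-0.005, 0.002, -1.0]]
ft_force: [0.4, -0.3, -1.1]
width: 0.014
```

```bash
python3 to.py .6505 -.084 .18 124; python3 - <<'E'
from h import *
o=snap('14'); crop(o['scene'][0],110,50,230,190,4.2,'pics/c22.png')
E
```

```text
t 18.9 pos [ 0.3792 -0.2672  0.2169] az 106.27 w 0.014 F [ 0.4 -0.3 -1.1]
turn [0.004, 0.004, 0.309] shift [0.2713, 0.1832, -0.0369] q6 -2.6
```

View pics/c22.png

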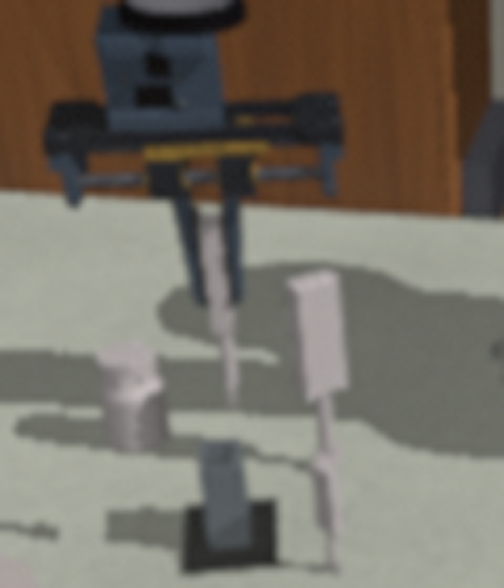

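```bash
python3 - <<'E'
from h import *
print(onplane('scene',[(165.5,144.5)],.139), 'tcp .3792 -.2672')
print(proj('scene',[(.3792,-.2672,.139)]))
E
```

```text
[[ 0.37660383 -0.2687881   0.139     ]] tcp .3792 -.2672
[[165.77861112 144.95809494]]
```

Request:
apply_moves([
  [[0.004,0.004,0.05],[0.04,0.028,0],1],
  [[0.004,0.004,0.1],[0.08,0.055,0],1],
  [[0.004,0.004,0.16],[0.12,0.08,-0.01],1],
  [[0.004,0.004,0.22],[0.16,0.11,-0.02],1],
  [[0.004,0.004,0.288],[0.2,0.138,-0.03],1],
])

```text
t: 19.5
eef_pos: [0.5826, -0.1238, 0.1855]
tcp_rot: [[-0.548, 0.836, -0.001], [0.836, 0.548, 0.002], [0.002, 0.001, -1.0]]
ft_force: [1.4, -1.5, 1.2]
width: 0.0137
```

```bash
python3 to.py .6505 -.084 .16 122.8
```

```text
t 19.5 pos [ 0.5826 -0.1238  0.1855] az 123.24 w 0.0137 F [ 1.4 -1.5  1.2]
turn [-0.002, -0.001, -0.008] shift [0.0679, 0.0398, -0.0255] q6 -2.46
```

Request:
apply_moves([
  [[-0.002,-0.001,-0.008],[0.04,0.025,0],1],
  [[-0.002,-0.001,-0.008],[0.068,0.04,0],1],
  [[-0.002,-0.001,-0.008],[0.068,0.04,-0.02],1],
  [[-0.002,-0.001,-0.008],[0.068,0.04,-0.035],1],
  [[-0.002,-0.001,-0.008],[0.068,0.04,-0.045],1],
])

```text
t: 20.0
eef_pos: [0.65, -0.0836, 0.1391]
tcp_rot: [[-0.542, 0.841, -0.001], [0.841, 0.542, 0.001], [0.001, -0.001, -1.0]]
ft_force: [0.5, -0.2, -1.1]
width: 0.0138
```

```bash
python3 to.py .6507 -.0842 .13 122.8; python3 - <<'E'
from h import *
o=snap('15'); crop(o['scene'][0],180,180,270,260,8,'pics/c23.png')
E
```

```text
t 20.0 pos [ 0.65   -0.0836  0.1391] az 122.8 w 0.0138 F [ 0.5 -0.2 -1.1]
turn [-0.001, -0.001, -0.0] shift [0.0007, -0.0006, -0.0091] q6 -2.36
```

View pics/c23.png

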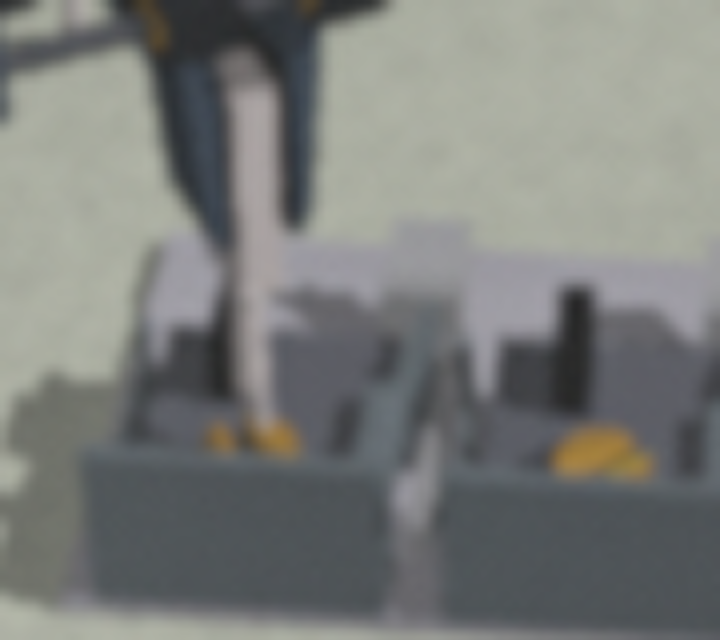

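```bash
python3 - <<'E'
from h import *
for X in [(.65,-.0836,.0616),(.65,-.0836,.048),(.6507,-.0842,.048),(.6507,-.0992,.048),(.6507,-.0692,.048)]:
    print(X,np.round((proj('scene',[X])[0]-(180,180)+.5)*8,0))
im=cv2.imread('pics/scene15.png')[180:260,180:270].astype(int); m=(im[:,:,2]-im[:,:,0])>45
ys,xs=np.nonzero(m[:, :45]); print('brass C cols',xs.min()*8,(xs.max()+1)*8,'rows',ys.min()*8,(ys.max()+1)*8)
E
```

```text
(0.65, -0.0836, 0.0616) [258. 414.]
(0.65, -0.0836, 0.048) [260. 448.]
(0.6507, -0.0842, 0.048) [258. 449.]
(0.6507, -0.0992, 0.048) [210. 445.]
(0.6507, -0.0692, 0.048) [307. 453.]
brass C cols 216 296 rows 424 456
```

Request:
apply_moves([
  [[0,0,0],[0.0007,-0.001,-0.006],1],
  [[0,0,0],[0.0007,-0.001,-0.011],1],
  [[0,0,0],[0.0007,-0.001,-0.015],1],
  [[0,0,0],[0.0007,-0.001,-0.018],1],
  [[0,0,0],[0.0007,-0.001,-0.018],1],
])

```text
t: 20.6
eef_pos: [0.6503, -0.0849, 0.1209]
tcp_rot: [[-0.541, 0.841, -0.002], [0.841, 0.541, 0.001], [0.002, -0.002, -1.0]]
ft_force: [0.5, -0.4, -0.6]
width: 0.0135
```

```bash
python3 to.py .6507 -.0846 .1195 91.5
```

```text
t 20.6 pos [ 0.6503 -0.0849  0.1209] az 122.77 w 0.0135 F [ 0.5 -0.4 -0.6]
turn [-0.001, -0.002, -0.546] shift [0.0004, 0.0003, -0.0014] q6 -2.36
```

Request:
apply_moves([
  [[0,0,0],[0,0,-0.002],1],
  [[0,0,-0.12],[0,0,-0.002],1],
  [[0,0,-0.24],[0,0,-0.002],1],
  [[0,0,-0.36],[0,0,-0.002],1],
  [[0,0,-0.48],[0,0,-0.002],1],
])

```text
t: 21.1
eef_pos: [0.6502, -0.0848, 0.1189]
tcp_rot: [[-0.087, 0.996, -0.002], [0.996, 0.087, 0.002], [0.002, -0.002, -1.0]]
ft_force: [1.2, -0.1, -2.2]
width: 0.014
```

```bash
python3 to.py .6503 -.0849 .119 85
```

```text
t 21.1 pos [ 0.6502 -0.0848  0.1189] az 94.98 w 0.014 F [ 1.2 -0.1 -2.2]
turn [-0.002, -0.002, -0.174] shift [0.0001, -0.0001, 0.0001] q6 -1.88
```

Request:
apply_moves([
  [[0,0,-0.09],[0,0,0],1],
  [[0,0,-0.174],[0,0,0],1],
  [[0,0,-0.174],[0,0,0],1],
  [[0,0,-0.1],[0,0,0],1],
  [[0,0,-0.06],[0,0,0],1],
])

```text
t: 21.6
eef_pos: [0.6502, -0.0848, 0.119]
tcp_rot: [[-0.033, 0.999, -0.002], [0.999, 0.033, 0.002], [0.002, -0.001, -1.0]]
ft_force: [0.5, 0.3, -0.7]
width: 0.0136
```

Request:
apply_moves([
  [[0,0,0],[0,0,0.02],1],
  [[0,0,0],[0,0,0.05],1],
  [[0,0,0],[0,0,0.07],1],
  [[0,0,0],[-0.05,0.02,0.07],1],
  [[0,0,0],[-0.1,0.04,0.07],1],
])

```text
t: 22.1
eef_pos: [0.5572, -0.0476, 0.1894]
tcp_rot: [[-0.035, 0.999, 0.001], [0.999, 0.035, 0.001], [0.001, 0.001, -1.0]]
ft_force: [0.4, 1.1, -0.8]
width: 0.0135
```

```bash
python3 to.py .645 .0233 .17 43.2; python3 - <<'E'
from h import *
o=snap('16'); crop(o['scene'][0],180,180,300,260,6,'pics/c24.png'); crop(o['top'][0],185,125,305,200,6.5,'pics/c25.png')
E
```

```text
t 22.1 pos [ 0.5572 -0.0476  0.1894] az 92.03 w 0.0135 F [ 0.4  1.1 -0.8]
turn [-0.001, 0.001, -0.852] shift [0.0878, 0.0709, -0.0194] q6 -1.8
```

View pics/c24.png

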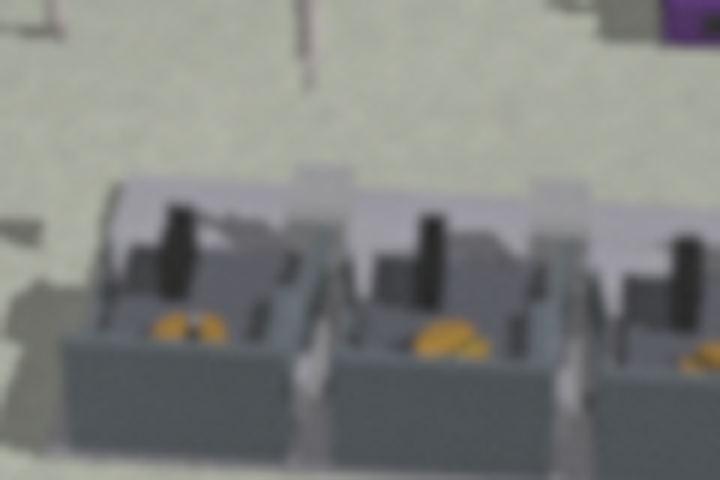

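View pics/c25.png

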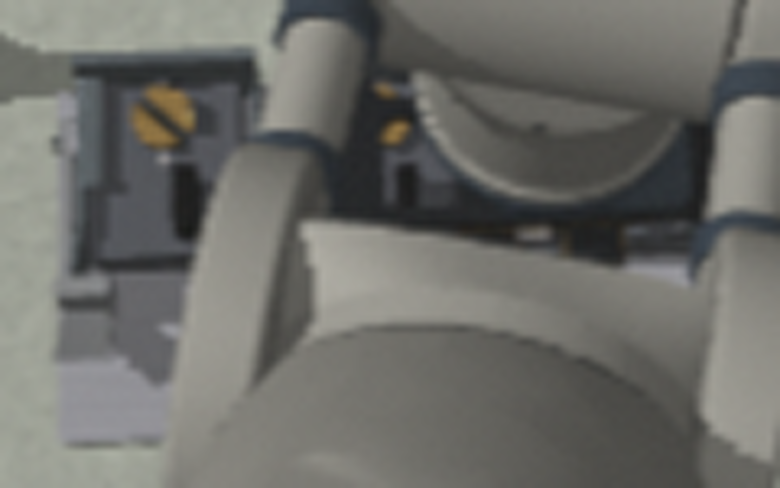

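Screw C's slot now points along x in the scene view. I'll check it from the top later. Next is B in the middle bay (slot -47°).

Request:
apply_moves([
  [[0,0,-0.14],[0.03,0.025,0],1],
  [[0,0,-0.28],[0.06,0.05,0],1],
  [[0,0,-0.42],[0.088,0.071,0],1],
  [[0,0,-0.56],[0.088,0.071,-0.01],1],
  [[0,0,-0.7],[0.088,0.071,-0.02],1],
])

```text
t: 22.7
eef_pos: [0.6388, 0.0267, 0.1678]
tcp_rot: [[0.617, 0.787, -0.004], [0.787, -0.617, 0.008], [0.004, -0.008, -1.0]]
ft_force: [-1.0, -0.1, -0.0]
width: 0.014
```

```bash
python3 to.py .645 .0233 .14 42.9
```

```text
t 22.7 pos [0.6388 0.0267 0.1678] az 51.92 w 0.014 F [-1.  -0.1 -0. ]
turn [-0.008, -0.003, -0.157] shift [0.0062, -0.0034, -0.0278] q6 -0.97
```

Request:
apply_moves([
  [[-0.008,-0.003,-0.1],[0.006,-0.0034,0],1],
  [[-0.008,-0.003,-0.157],[0.006,-0.0034,-0.01],1],
  [[-0.008,-0.003,-0.157],[0.006,-0.0034,-0.02],1],
  [[-0.008,-0.003,-0.157],[0.006,-0.0034,-0.028],1],
  [[-0.008,-0.003,-0.157],[0.006,-0.0034,-0.028],1],
])

```text
t: 23.2
eef_pos: [0.644, 0.0233, 0.1385]
tcp_rot: [[0.731, 0.683, -0.002], [0.683, -0.731, 0.001], [-0.001, -0.002, -1.0]]
ft_force: [-0.3, 0.1, -0.4]
width: 0.0137
```

```bash
python3 to.py .645 .0233 .12 42.9; python3 - <<'E'
from h import *
o=snap('17'); crop(o['scene'][0],210,180,300,260,8,'pics/c26.png')
for X in [(.645,.0233,.062),(.645,.0233,.048)]:
    print(X,np.round((proj('scene',[X])[0]-(210,180)+.5)*8,0))
E
```

```text
t 23.2 pos [0.644  0.0233 0.1385] az 43.06 w 0.0137 F [-0.3  0.1 -0.4]
turn [-0.001, -0.002, -0.003] shift [0.001, 0.0, -0.0185] q6 -0.81
(0.645, 0.0233, 0.062) [371. 430.]
(0.645, 0.0233, 0.048) [369. 464.]
```

View pics/c26.png

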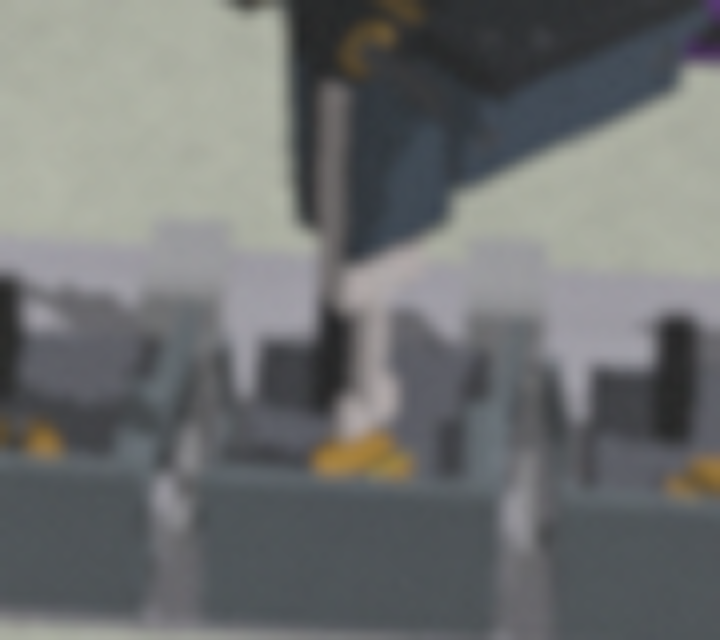

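Request:
apply_moves([
  [[0,0,-0.003],[0.0007,-0.0003,-0.006],1],
  [[0,0,-0.003],[0.0007,-0.0003,-0.011],1],
  [[0,0,-0.003],[0.0007,-0.0003,-0.016],1],
  [[0,0,-0.003],[0.0007,-0.0003,-0.0195],1],
  [[0,0,-0.003],[0.0007,-0.0003,-0.0195],1],
])

```text
t: 23.8
eef_pos: [0.6451, 0.0229, 0.1196]
tcp_rot: [[0.733, 0.68, -0.001], [0.68, -0.733, 0.0], [-0.001, -0.001, -1.0]]
ft_force: [0.2, 0.2, -1.3]
width: 0.0142
```

```bash
python3 to.py .6447 .023 .119 91.5
```

```text
t 23.8 pos [0.6451 0.0229 0.1196] az 42.83 w 0.0142 F [ 0.2  0.2 -1.3]
turn [0.0, -0.001, 0.849] shift [-0.0004, 0.0001, -0.0006] q6 -0.8
```

Request:
apply_moves([
  [[0,0,0.1],[0,0,-0.0005],1],
  [[0,0,0.22],[0,0,-0.0005],1],
  [[0,0,0.34],[0,0,-0.0005],1],
  [[0,0,0.46],[0,0,-0.0005],1],
  [[0,0,0.58],[0,0,-0.0005],1],
])

```text
t: 24.3
eef_pos: [0.6452, 0.023, 0.1192]
tcp_rot: [[0.236, 0.972, -0.001], [0.972, -0.236, -0.0], [-0.0, -0.001, -1.0]]
ft_force: [-0.0, -0.1, -1.8]
width: 0.014
```

```bash
python3 to.py .6451 .0229 .119 98
```

```text
t 24.3 pos [0.6452 0.023  0.1192] az 76.35 w 0.014 F [-0.  -0.1 -1.8]
turn [0.0, -0.001, 0.378] shift [-0.0001, -0.0001, -0.0002] q6 -1.39
```

Request:
apply_moves([
  [[0,0,0.12],[0,0,0],1],
  [[0,0,0.24],[0,0,0],1],
  [[0,0,0.36],[0,0,0],1],
  [[0,0,0.38],[0,0,0],1],
  [[0,0,0.38],[0,0,0],1],
])

```text
t: 24.8
eef_pos: [0.6452, 0.023, 0.1192]
tcp_rot: [[-0.139, 0.99, -0.001], [0.99, 0.139, -0.001], [-0.0, -0.001, -1.0]]
ft_force: [-0.3, -0.4, -1.2]
width: 0.0138
```

Request:
apply_moves([
  [[0,0,-0.06],[0,0,0],1],
  [[0,0,-0.11],[0,0,0],1],
  [[0,0,-0.11],[0,0,0.02],1],
  [[0,0,-0.11],[0,0,0.05],1],
  [[0,0,-0.11],[0,0.02,0.06],1],
])

```text
t: 25.3
eef_pos: [0.6466, 0.0415, 0.1822]
tcp_rot: [[-0.024, 1.0, 0.003], [1.0, 0.024, -0.001], [-0.001, 0.003, -1.0]]
ft_force: [0.7, 0.1, -1.2]
width: 0.0136
```

```bash
python3 to.py .645 .1304 .16 138.2; python3 slot.py 12 | head -1
```

```text
t 25.3 pos [0.6466 0.0415 0.1822] az 91.38 w 0.0136 F [ 0.7  0.1 -1.2]
turn [-0.0, 0.003, 0.817] shift [-0.0016, 0.0889, -0.0222] q6 -1.62
screw px [210.1 143. ] centre [0.6456 0.1301 0.048 ] slotmid [0.6449 0.1307] slot world deg 48.2 el 2.95
```

Request:
apply_moves([
  [[0,0.003,0.14],[0,0.03,0],1],
  [[0,0.003,0.28],[-0.001,0.06,0],1],
  [[0,0.003,0.42],[-0.0016,0.089,0],1],
  [[0,0.003,0.56],[-0.0016,0.089,0],1],
  [[0,0.003,0.7],[-0.0016,0.089,-0.01],1],
])

```text
t: 25.8
eef_pos: [0.6457, 0.1317, 0.1733]
tcp_rot: [[-0.665, 0.747, 0.003], [0.747, 0.665, 0.0], [-0.002, 0.002, -1.0]]
ft_force: [-0.5, -1.0, -0.8]
width: 0.0139
```

```bash
python3 to.py .6452 .1304 .139 138.2
```

```text
t 25.8 pos [0.6457 0.1317 0.1733] az 131.71 w 0.0139 F [-0.5 -1.  -0.8]
turn [-0.0, 0.003, 0.113] shift [-0.0005, -0.0013, -0.0343] q6 -2.19
```

Request:
apply_moves([
  [[0,0.003,0.113],[-0.0005,-0.0013,0],1],
  [[0,0.003,0.113],[-0.0005,-0.0013,-0.01],1],
  [[0,0.003,0.113],[-0.0005,-0.0013,-0.025],1],
  [[0,0.003,0.113],[-0.0005,-0.0013,-0.034],1],
  [[0,0.003,0.113],[-0.0005,-0.0013,-0.034],1],
])

```text
t: 26.3
eef_pos: [0.6444, 0.1302, 0.1377]
tcp_rot: [[-0.743, 0.669, -0.003], [0.669, 0.743, -0.0], [0.002, -0.002, -1.0]]
ft_force: [-0.9, 0.1, 0.4]
width: 0.0138
```

```bash
python3 to.py .6452 .1304 .119 138.2; python3 - <<'E'
from h import *
o=snap('18'); crop(o['scene'][0],240,180,330,260,8,'pics/c27.png')
for X in [(.6452,.1304,.062),(.6452,.1304,.048)]:
    print(X,np.round((proj('scene',[X])[0]-(240,180)+.5)*8,0))
E
```

```text
t 26.3 pos [0.6444 0.1302 0.1377] az 137.98 w 0.0138 F [-0.9  0.1  0.4]
turn [0.0, -0.003, 0.004] shift [0.0008, 0.0002, -0.0187] q6 -2.3
(0.6452, 0.1304, 0.062) [486. 458.]
(0.6452, 0.1304, 0.048) [481. 493.]
```

View pics/c27.png

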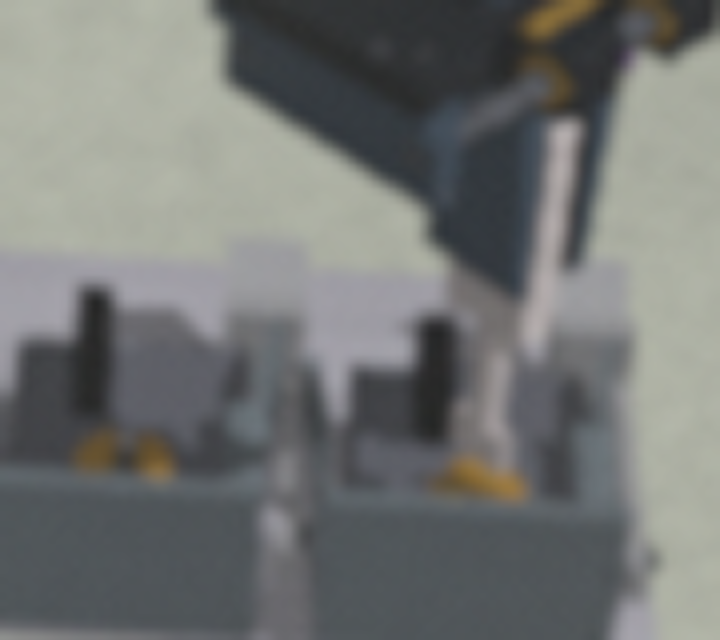

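The blade sits over screw A at crop (485,450), as predicted, and B's slot at (125,450) now points along x. I'll descend.

Request:
apply_moves([
  [[0,0,0.004],[0.0006,0,-0.006],1],
  [[0,0,0.004],[0.0006,0,-0.011],1],
  [[0,0,0.004],[0.0006,0,-0.015],1],
  [[0,0,0.004],[0.0006,0,-0.0187],1],
  [[0,0,0.004],[0.0006,0,-0.0187],1],
])

```text
t: 26.9
eef_pos: [0.6456, 0.1303, 0.12]
tcp_rot: [[-0.747, 0.665, -0.001], [0.665, 0.747, 0.0], [0.001, -0.001, -1.0]]
ft_force: [-0.4, -0.2, -1.2]
width: 0.014
```

```bash
python3 to.py .645 .1302 .119 85
```

```text
t 26.9 pos [0.6456 0.1303 0.12  ] az 138.29 w 0.014 F [-0.4 -0.2 -1.2]
turn [-0.001, -0.001, -0.93] shift [-0.0006, -0.0001, -0.001] q6 -2.31
```

Request:
apply_moves([
  [[0,0,-0.1],[0,0,-0.001],1],
  [[0,0,-0.22],[0,0,-0.001],1],
  [[0,0,-0.34],[0,0,-0.001],1],
  [[0,0,-0.46],[0,0,-0.001],1],
  [[0,0,-0.58],[0,0,-0.001],1],
])

```text
t: 27.4
eef_pos: [0.6455, 0.1302, 0.1191]
tcp_rot: [[-0.255, 0.967, -0.001], [0.967, 0.255, 0.001], [0.001, -0.001, -1.0]]
ft_force: [0.5, -0.1, -2.3]
width: 0.014
```

```bash
python3 to.py .6456 .1302 .119 85
```

```text
t 27.4 pos [0.6455 0.1302 0.1191] az 104.77 w 0.014 F [ 0.5 -0.1 -2.3]
turn [-0.001, -0.001, -0.345] shift [0.0001, -0.0, -0.0001] q6 -1.72
```

Request:
apply_moves([
  [[0,0,-0.12],[0,0,0],1],
  [[0,0,-0.24],[0,0,0],1],
  [[0,0,-0.345],[0,0,0],1],
  [[0,0,-0.345],[0,0,0],1],
  [[0,0,-0.345],[0,0,0],1],
])

```text
t: 27.9
eef_pos: [0.6456, 0.1302, 0.1191]
tcp_rot: [[0.084, 0.996, -0.001], [0.996, -0.084, 0.001], [0.001, -0.001, -1.0]]
ft_force: [-0.1, -0.7, -0.1]
width: 0.0136
```

Request:
apply_moves([
  [[0,0,0.06],[0,0,0],1],
  [[0,0,0.11],[0,0,0],1],
  [[0,0,0.11],[0,0,0.02],1],
  [[0,0,0.11],[0,0,0.06],1],
  [[0,0,0.11],[-0.04,0.01,0.1],1],
])

```text
t: 28.4
eef_pos: [0.6134, 0.1382, 0.2152]
tcp_rot: [[-0.028, 1.0, 0.002], [1.0, 0.028, 0.001], [0.001, 0.002, -1.0]]
ft_force: [-0.0, -0.4, 1.0]
width: 0.0138
```

Request:
apply_moves([
  [[0,0,0],[-0.05,-0.02,0],1],
  [[0,0,0],[-0.1,-0.06,0],1],
  [[0,0,0],[-0.14,-0.1,0],1],
  [[0,0,0],[-0.18,-0.15,0],1],
  [[0,0,0],[-0.21,-0.19,0],1],
])

```text
t: 28.9
eef_pos: [0.4242, -0.0244, 0.2155]
tcp_rot: [[-0.032, 0.999, 0.003], [0.999, 0.032, 0.001], [0.001, 0.003, -1.0]]
ft_force: [1.0, -0.7, -0.4]
width: 0.0142
```

Request:
apply_moves([
  [[0,0,0.05],[-0.01,-0.05,0],1],
  [[0,0,0.1],[-0.02,-0.1,0],1],
  [[0,0,0.15],[-0.02,-0.14,0],1],
  [[0,0,0.2],[-0.02,-0.18,0],1],
  [[0,0,0.24],[-0.02,-0.22,0],1],
])

```text
t: 29.4
eef_pos: [0.4039, -0.2464, 0.2159]
tcp_rot: [[-0.273, 0.962, 0.003], [0.962, 0.273, 0.001], [-0.0, 0.003, -1.0]]
ft_force: [1.0, 0.9, -0.2]
width: 0.0141
```

```bash
python3 to.py .3495 -.2942 .21 106.5; python3 - <<'E'
from h import *
o=snap('19'); crop(o['top'][0],185,125,305,200,6.5,'pics/c28.png')
E
python3 slot.py 19
```

```text
t 29.4 pos [ 0.4039 -0.2464  0.2159] az 105.85 w 0.0141 F [ 1.   0.9 -0.2]
turn [-0.001, 0.003, 0.011] shift [-0.0544, -0.0478, -0.0059] q6 -2.52
screw px [210.1 143.2] centre [0.645 0.13  0.048] slotmid [0.6448 0.1309] slot world deg 4.8 el 2.98
screw px [243.5 143. ] centre [0.6444 0.0231 0.048 ] slotmid [0.6443 0.0241] slot world deg 1.8 el 2.97
screw px [276.9 140.8] centre [ 0.6508 -0.0841  0.048 ] slotmid [ 0.6504 -0.0827] slot world deg 3.6 el 3.09
```

View pics/c28.png

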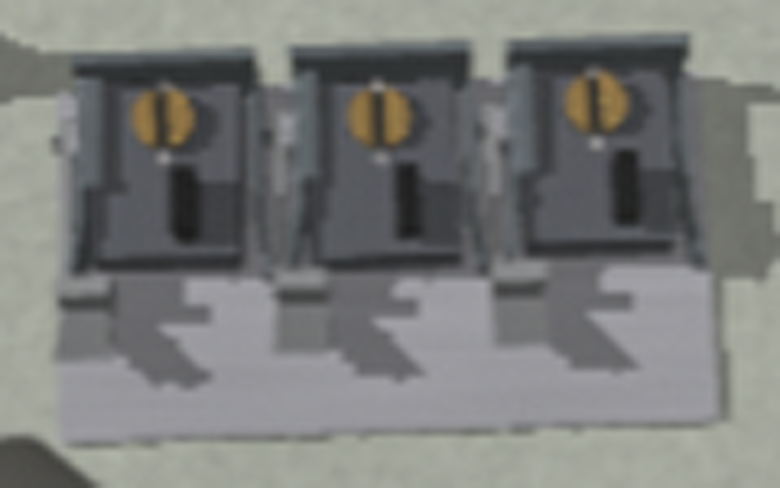

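All slots are within about 3° of module direction (1.5° world yaw), against the 8.6° allowed. Now I'll return the tool to the stand.

Request:
apply_moves([
  [[0,0.003,0.01],[-0.03,-0.03,0],1],
  [[0,0.003,0.01],[-0.0545,-0.048,0],1],
  [[0,0.003,0.01],[-0.0545,-0.048,0],1],
  [[0,0.003,0.01],[-0.0545,-0.048,-0.02],1],
  [[0,0.003,0.01],[-0.0545,-0.048,-0.04],1],
])

```text
t: 30.0
eef_pos: [0.3507, -0.2969, 0.1759]
tcp_rot: [[-0.281, 0.96, 0.002], [0.96, 0.281, -0.002], [-0.003, 0.002, -1.0]]
ft_force: [0.0, 0.4, -0.8]
width: 0.0139
```

```bash
python3 to.py .3495 -.2942 .085 106.5
```

```text
t 30.0 pos [ 0.3507 -0.2969  0.1759] az 106.34 w 0.0139 F [ 0.   0.4 -0.8]
turn [0.002, 0.002, 0.003] shift [-0.0012, 0.0027, -0.0909] q6 -2.69
```

Request:
apply_moves([
  [[0.002,0.002,0.003],[-0.0012,0.0024,0],1],
  [[0.002,0.002,0.003],[-0.0012,0.0024,-0.01],1],
  [[0.002,0.002,0.003],[-0.0012,0.0024,-0.025],1],
  [[0.002,0.002,0.003],[-0.0012,0.0024,-0.04],1],
  [[0.002,0.002,0.003],[-0.0012,0.0024,-0.04],1],
])

```text
t: 30.5
eef_pos: [0.3494, -0.2939, 0.1351]
tcp_rot: [[-0.285, 0.958, -0.001], [0.958, 0.285, 0.001], [0.001, -0.0, -1.0]]
ft_force: [0.8, 0.5, 0.5]
width: 0.0137
```

```bash
python3 to.py .3495 -.2942 .085 106.5; python3 - <<'E'
from h import *
o=snap('20'); crop(o['scene'][0],110,80,220,190,5.4,'pics/c29.png')
E
```

```text
t 30.5 pos [ 0.3494 -0.2939  0.1351] az 106.57 w 0.0137 F [0.8 0.5 0.5]
turn [-0.001, -0.001, -0.001] shift [0.0001, -0.0003, -0.0501] q6 -2.69
```

View pics/c29.png

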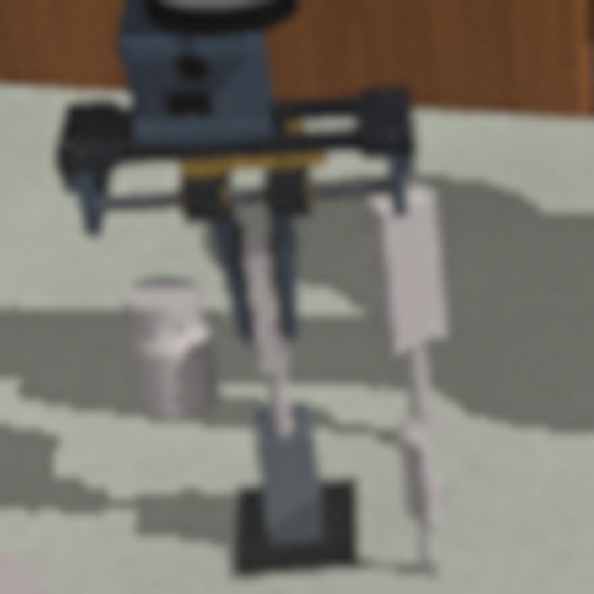

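Request:
apply_moves([
  [[0,0,0],[0,0,-0.012],1],
  [[0,0,0],[0,0,-0.025],1],
  [[0,0,0],[0,0,-0.038],1],
  [[0,0,0],[0,0,-0.048],1],
  [[0,0,0],[0,0,-0.05],1],
])

```text
t: 31.1
eef_pos: [0.3499, -0.2945, 0.0862]
tcp_rot: [[-0.285, 0.958, 0.0], [0.958, 0.285, -0.0], [-0.0, 0.0, -1.0]]
ft_force: [-0.1, -0.4, -0.2]
width: 0.014
```

```bash
python3 to.py .3495 -.2942 .084 106.5
```

```text
t 31.1 pos [ 0.3499 -0.2945  0.0862] az 106.57 w 0.014 F [-0.1 -0.4 -0.2]
turn [0.0, 0.0, -0.001] shift [-0.0004, 0.0003, -0.0022] q6 -2.69
```

Request:
apply_moves([
  [[0,0,0],[0,0,-0.0015],1],
  [[0,0,0],[0,0,-0.002],1],
  [[0,0,0],[0,0,-0.002],0.6],
  [[0,0,0],[0,0,-0.002],0.3],
  [[0,0,0],[0,0,-0.002],0.2],
])

```text
t: 31.6
eef_pos: [0.35, -0.2946, 0.0844]
tcp_rot: [[-0.285, 0.959, 0.001], [0.959, 0.285, -0.0], [-0.001, 0.001, -1.0]]
ft_force: [-0.6, -0.5, -0.5]
width: 0.0314
```

Request:
apply_moves([
  [[0,0,0],[0,0,0],0.2],
  [[0,0,0],[0,0,0.01],0.2],
  [[0,0,0],[0,0,0.04],0.2],
  [[0,0,0],[0,0,0.08],0.2],
  [[0,0,0],[0,0,0.11],0.2],
])

```text
t: 32.1
eef_pos: [0.3501, -0.2946, 0.1971]
tcp_rot: [[-0.285, 0.958, 0.001], [0.958, 0.285, -0.001], [-0.002, 0.001, -1.0]]
ft_force: [0.2, -0.8, -0.7]
width: 0.0365
```

Request:
apply_moves([
  [[0,0,0],[0,0.02,0.04],0.2],
  [[0,0,0],[0,0.06,0.05],0.2],
  [[0,0,0],[0,0.1,0.05],0.2],
  [[0,0,0],[0,0.14,0.05],0.2],
  [[0,0,0],[0,0.16,0.05],0.2],
])

```text
t: 32.6
eef_pos: [0.3492, -0.1321, 0.2479]
tcp_rot: [[-0.286, 0.958, 0.002], [0.958, 0.286, -0.001], [-0.002, 0.002, -1.0]]
ft_force: [-0.6, 0.0, 0.0]
width: 0.0368
```

```bash
python3 - <<'E'
from h import *
o=snap('21')
D=o['top'][1]; C=cloud('top',D); C[D==0]=np.nan
c=C[212:256,322:365].reshape(-1,3); k=c[(c[:,2]>.125)&(c[:,2]<.15)]; print('tool top',k.mean(0),k[:,2].max(),len(k))
E
python3 slot.py 21
```

```text
screw px [210.1 143.2] centre [0.6449 0.13   0.048 ] slotmid [0.6447 0.1309] slot world deg 4.9 el 2.97
screw px [243.5 143.1] centre [0.6443 0.0231 0.048 ] slotmid [0.6442 0.0241] slot world deg 1.4 el 2.96
screw px [276.8 140.8] centre [ 0.6508 -0.0841  0.048 ] slotmid [ 0.6504 -0.0827] slot world deg 3.6 el 3.06<stdin>:4: RuntimeWarning: Mean of empty slice.
  ret = um.true_divide(
Traceback (most recent call last):
ValueError: zero-size array to reduction operation maximum which has no identity
```

View pics/scene21.png

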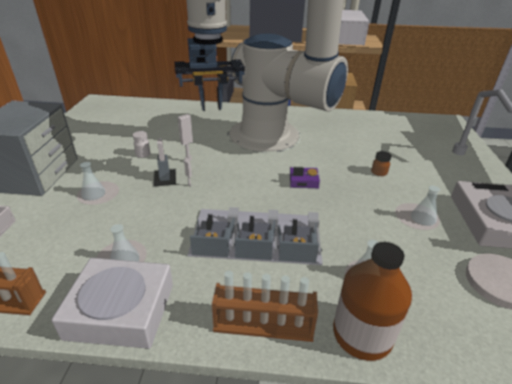

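View pics/top21.png

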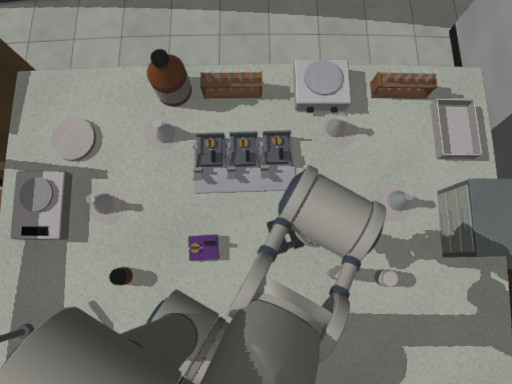

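All flasks stand and the rack is unchanged; the arm hides the stand from above. I'll move it aside and check the tool.

Request:
apply_moves([
  [[0,0,0],[0,0.04,0],0.2],
  [[0,0,0],[0,0.08,0],0.2],
  [[0,0,0],[0,0.12,0],0.2],
  [[0,0,0],[0,0.15,0],0.2],
  [[0,0,0],[0,0.15,0],0.2],
])

```text
t: 33.2
eef_pos: [0.3493, 0.0198, 0.2483]
tcp_rot: [[-0.29, 0.957, 0.002], [0.957, 0.29, -0.001], [-0.001, 0.002, -1.0]]
ft_force: [-0.1, -0.2, -0.1]
width: 0.0364
```

```bash
python3 - <<'E'
from h import *
o=snap('22')
for n,(x0,y0,x1,y1) in dict(top=(322,212,365,256),scene=(150,130,178,185)).items():
    D=o[n][1]; C=cloud(n,D); C[D==0]=np.nan
    c=C[y0:y1,x0:x1].reshape(-1,3); k=c[(c[:,2]>.125)&(c[:,2]<.16)]; print(n,len(k),k.mean(0) if len(k) else '',np.nanmax(k[:,2]) if len(k) else '')
    k=c[(c[:,2]>.09)&(c[:,2]<.105)]; print(' mid',len(k),k.mean(0))
# catch noses: heights/positions
D=o['top'][1]; C=cloud('top',D)
for u,v in((200.5,170),(234,169),(267.5,168)): print(np.round(C[int(v)-1:int(v)+3,int(u)].reshape(-1,3),3).tolist())
crop(o['scene'][0],140,110,330,260,4,'pics/c30.png'); crop(o['top'][0],185,125,365,265,4.2,'pics/c31.png')
E
python3 slot.py 22
```

```text
top 54 [ 0.34985626 -0.29394754  0.13536755] 0.13992768196782426
 mid 14 [ 0.35211836 -0.27739087  0.09690739]
scene 43 [ 0.35634255 -0.29491902  0.13528086] 0.14018041273953818
 mid 24 [ 0.36039291 -0.2925965   0.0973484 ]
[[0.561, 0.161, 0.039], [0.557, 0.16, 0.043], [0.556, 0.162, 0.031], [0.556, 0.163, 0.019]]
[[0.562, 0.052, 0.041], [0.559, 0.052, 0.043], [0.559, 0.053, 0.027], [0.557, 0.053, 0.025]]
[[0.563, -0.053, 0.047], [0.561, -0.053, 0.044], [0.56, -0.053, 0.032], [0.559, -0.053, 0.023]]
screw px [210.1 143.2] centre [0.6449 0.13   0.048 ] slotmid [0.6447 0.1309] slot world deg 4.7 el 2.97
screw px [243.5 143.1] centre [0.6443 0.0231 0.048 ] slotmid [0.6443 0.0241] slot world deg 1.6 el 2.94
screw px [276.8 140.8] centre [ 0.6509 -0.0841  0.048 ] slotmid [ 0.6505 -0.0827] slot world deg 3.7 el 3.07
```

View pics/c30.png

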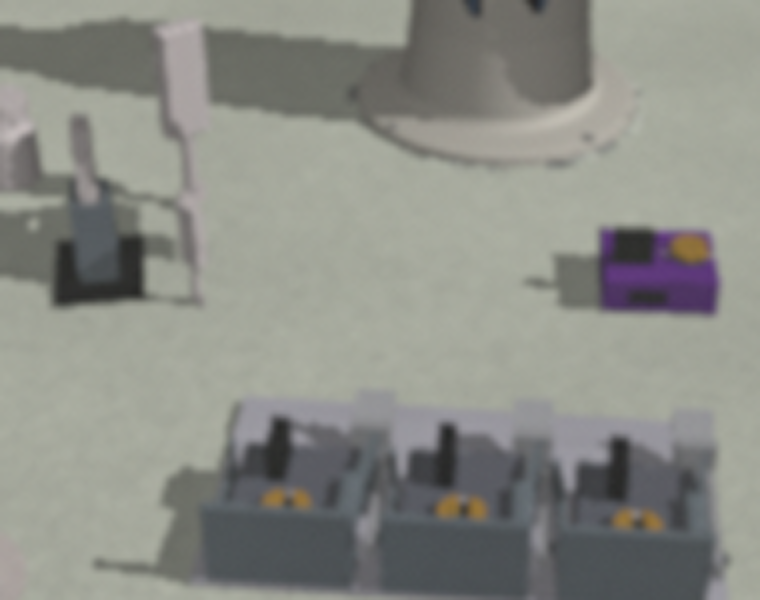

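View pics/c31.png

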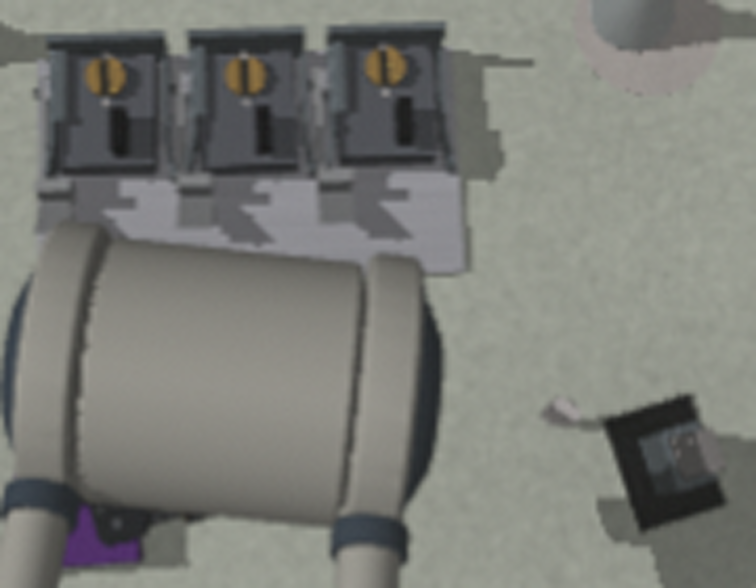

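The tool top is back at (0.350, -0.294, 0.135), upright as at the start. The catch tops are at 0.043–0.047 m, which is their down height. Handing in.

```bash
python3 -c "
from rig import bot
print(bot.close_job())"
```

```text
the job is handed in; nothing more can be done
None
```

I slid the three grey modules into the three bays by their grip ribs, so each lifted its own catch. I then turned the three brass screws with the white tuning tool, stood it back in its stand blade down, and handed the job in at about 33 s of the 210 s. The hand-in reports no verdict, so what follows is from my last pictures.

- **Modules:** all three lie in their bays with the catches down; the catch tops measure 43–47 mm up, where they should be when down. The outer two were pushed until they met the end stop. The middle one showed no contact force and sits about 4 to 5 mm short of fully home, inside the 16 mm allowed.
- **Screws:** the slots are about 3.2° (+y bay), 0° (middle) and 2.1° (-y bay) off their marks, against 8.6° allowed.
- **Tool:** its top is within about 1 mm of where it stood at the start, and it looks upright.
- **Other things:** all four flasks were standing in the last full pictures, and the arm only moved clear after that. The purple look-alike was left alone, and the gripper was clear of everything.

No final check failed or disagreed. While the first module was being pushed in, the wrist briefly read about 17 N from pressing on the rack floor; I raised it slightly and went on.

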